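Pack the four whole cheeses into the fitted tray

ROBOT

A 7-joint arm with a two-finger parallel gripper is mounted at the origin on the work surface. World frame = base frame: x ahead of the robot, y to its left, z up, the work surface at z = 0. Lengths are in m, angles in degrees, forces in N, time in s.
With the tool pointing down it reaches from about 0.35 to 0.9 m from the base axis. Payload 8.1 kg.
Tool frame: the origin (TCP) lies on the centre line of the jaws, within the pads' length; the fingertips stand 19 mm ahead of it and the grasp point (between the pads) is the TCP (r.nose_length is the distance from the TCP to the fingertips, in m); x points along the fingers, y is the direction in which the jaws open and shut, and the axes are right-handed (so a half turn about x gives the same grasp; the last joint's range is limited). The gripper opens to 92 mm and grips with 3 to 60 N. Pads are 19 mm wide; open, the fingers measure 130 mm over their backs; the gripper's body (75 mm by 190 mm) begins 47 mm behind the grasp point.
Start: joints at [-79.274, 24.895, 1.432, 90.138, -0.665, 64.973, -4.303], TCP at [0.179, 0.599, 0.224] pointing down, gripper open.
Joint ranges: [-149.89, 149.89], [-25.12, 119.58], [-72.63, 75.52], [4.76, 147.25], [-75.54, 255.54], [6.69, 114.76], [-157.13, 157.13]. Speed limits (degrees/s): [127.2, 127.2, 172.46, 172.46, 180, 180, 180].

INTERFACE

Orientations are given as [roll, pitch, yaw] about the fixed x, y, z axes, in that order (R = Rz(yaw) Ry(pitch) Rx(roll)).
In Python, from rig import r gives the robot as it stands.
- The arm moves only by the tool move_arm, never from a script. Its argument "motion" is a list of rows, each an object of numbers: "jaw": the opening in per cent of the stroke, from 0 (shut) to 100 (fully open); "dx", "dy", "dz": the shift along the tool's x, y, z in m; "wx", "wy", "wz": the turn, a rotation vector about the tool's x, y, z in rad. A call has 1 to 8 rows; each row shifts and turns the pose as measured when the row begins, along the tool's axes as they then stand; what a row does not reach is not made up. A row lasts 1/8 s, in which the tool goes at most 62.5 mm and 10.7 degrees, less where a joint would pass 70% of its speed; a pose out of reach is approached as far as the arm can. A call is refused whole if a number of a shift passes 0.0625 or a number of a turn 0.188, either way. A call with a gripper value outside its range is refused whole. The fingers move at their own pace and stop on an object; "newtons" is the grip in N (left out, the last holds). Time passes only in rows, so rows that do not move let the fingers close. It gives the time, the measured TCP pose, the force and the opening at its end, in the units of the state.
- r.sense(): the state, without advancing time (a new reading comes with each control period).
- r.read_camera(name): name is "side" or "top" or "wrist"; returns the picture (480x640x3 uint8, blue, green, red); there is no depth.
- r.get_calibration(name): a dict with "K" (3x3 intrinsics, pixels), "dist_coeffs" ([k1, k2, p1, p2, k3] as OpenCV has them; the pictures are not rectified), "extrinsics" (4x4, takes a point from world to camera coordinates). Camera axes: x right, y down, z forward; pixel columns grow to the right and rows downward; lengths in m; the calibration is good to about 2 mm. A picture is of the moment at which its call begins: read the wrist's pose just before it. get_calibration takes no time and is no camera call; for the wrist camera it gives the pose at the moment of the call.
- r.close_job(): hands the job in, once; it reports no verdict.
The state is a dict: "time_s": time; "q": joint angles; "joint_vel": joint speeds; "effort": joint torques, N m; "tool_pos": TCP position; "orientation": TCP orientation; "contact_force": force on the tool from outside, world axes, zero at the start; "torque": the same for the moment, N m; "opening": finger opening in m.
Only numpy, scipy, OpenCV 4.12 (cv2) and the standard library are available. Lean on these libraries where they do the work, as an engineer would, in place of code of your own. Each camera call takes 0.05 s, during which the arm holds its last target. There are 200 camera calls.

TASK

Pack the four whole small cheeses from the maturing board into the fitted wooden tray: each goes upright, right side up, into the recess of its own shape and size (disc in the large round one, drum in the small round one, square in the square one, bar in the oblong one), sitting flat on the recess floor. Leave the two cut cheeses where they stand on the board.

Things in the scene. Friction and masses are not known exactly. Their poses are not given: they have to be found in the camera images.
- wheel: the whole small round cheese, a flat yellowish disc 64 mm across and 36 mm high. Its origin is the centre of its underside, z up. At the start it stands upright on the wooden board, a 210 x 340 mm plank whose top is 22 mm above the table.
- drum: the whole drum-shaped cheese, a narrow upright cylinder 46 mm across and 56 mm high, same rind. Its origin is the centre of its underside, z up. At the start it stands upright on the wooden board, a 210 x 340 mm plank whose top is 22 mm above the table.
- square: the whole square cheese, 56 x 56 mm (sides along its x and y) and 36 mm high, same rind. Its origin is the centre of its underside, z up. At the start it stands upright on the wooden board, a 210 x 340 mm plank whose top is 22 mm above the table.
- bar: the whole bar-shaped cheese, 70 mm long (along its x), 36 mm wide (along its y) and 36 mm high, same rind. Its origin is the centre of its underside, z up. At the start it stands upright on the wooden board, a 210 x 340 mm plank whose top is 22 mm above the table.
- cut_wheel: the cut round cheese: same disc 64 mm across and 36 mm high with a quarter (between its +x and +y) cut out. Its origin is the centre of the full disc's underside, z up. Does not belong in the tray. At the start it stands upright on the wooden board, a 210 x 340 mm plank whose top is 22 mm above the table.
- cut_square: the cut square cheese: same 56 x 56 x 36 mm block with the corner at its +x +y sliced off (34 mm along each side). Its origin is the centre of the full square's underside, z up. Does not belong in the tray. At the start it stands upright on the wooden board, a 210 x 340 mm plank whose top is 22 mm above the table.
- wheel_recess: the insert with the large round recess, 82 mm across. Origin: centre of the insert's underside, 8 mm above the table. Recess centred on it, its flat floor 4 mm and the insert's top 14 mm above the origin. Fixed; one of four 100 mm square plywood inserts, 104 mm apart, all turned alike, in a low wooden tray (222 x 222 mm, rim 26 mm above the table); its quarter varies.
- drum_recess: the insert with the small round recess, 64 mm across. Origin: centre of the insert's underside, 8 mm above the table. Recess centred on it, its flat floor 4 mm and the insert's top 14 mm above the origin. Fixed; one of four 100 mm square plywood inserts, 104 mm apart, all turned alike, in a low wooden tray (222 x 222 mm, rim 26 mm above the table); its quarter varies.
- square_recess: the insert with the square recess, 72 x 72 mm (sides along its x and y). Origin: centre of the insert's underside, 8 mm above the table. Recess centred on it, its flat floor 4 mm and the insert's top 14 mm above the origin. Fixed; one of four 100 mm square plywood inserts, 104 mm apart, all turned alike, in a low wooden tray (222 x 222 mm, rim 26 mm above the table); its quarter varies.
- bar_recess: the insert with the oblong recess, 88 mm along its x and 54 mm along its y. Origin: centre of the insert's underside, 8 mm above the table. Recess centred on it, its flat floor 4 mm and the insert's top 14 mm above the origin. Fixed; one of four 100 mm square plywood inserts, 104 mm apart, all turned alike, in a low wooden tray (222 x 222 mm, rim 26 mm above the table); its quarter varies.
There are look-alikes about, which are no part of the job. What is shaped like the square but green or pink is not meant.

How it is judged (in metres and radians):
At the end, for the whole second after the job is handed in: Each whole cheese stands upright (0.12 rad) and at rest on the floor of its own recess (underside 0 to 8 mm above the insert's origin, centre within 15 mm of the recess's centre); the two cut cheeses stand upright, at rest, within 30 mm of where they started (horizontal distance between wheel and wheel_recess below 0.015 m and z of wheel in the frame of wheel_recess between 0 and 0.008 m and angle between each of wheel, drum, square, bar, cut_wheel, cut_square's own z axis and vertical below 0.12 rad and linear speed of each of wheel, drum, square, bar, cut_wheel, cut_square below 0.02 m/s and horizontal distance between drum and drum_recess below 0.015 m and z of drum in the frame of drum_recess between 0 and 0.008 m and horizontal distance between square and square_recess below 0.015 m and z of square in the frame of square_recess between 0 and 0.008 m and horizontal distance between bar and bar_recess below 0.015 m and z of bar in the frame of bar_recess between 0 and 0.008 m and distance of each of cut_wheel, cut_square from where it was at the start of the episode below 0.03 m); the robot touches nothing.
It fails at once if a cut cheese was pushed, lifted or tipped from its place (more than 30 mm or 0.35 rad) (distance of any of cut_wheel, cut_square from where it was at the start of the episode above 0.03 m or angle between any of cut_wheel, cut_square's own z axis and vertical above 0.35 rad).
It also fails if it takes over 96 s, if anything falls off the work surface, if the arm or the gripper's body presses on something with over 40 N, if the wrist force passes 120 N, or if a joint passes its speed limit or range.

## Working session

There is one attempt and no reset: what is moved stays moved. The work goes in short steps, Python scripts to look and compute and a tool call to move; the robot and the scene stay as the last step left them, time stands still between calls to the robot, and variables do not carry over. Pictures are saved under pics/ and viewed, on a budget of 14 in all, crops included, one or two more only if the job needs it, and the job is handed in when it is done.

Besides the shell and the picture viewer there is one more tool, called after "Emit:" as name(argument=value, ...) on one line, values as JSON. move_arm: Moves the arm, as the interface text tells. Its arguments: {"type":"object","properties":{"motion":{"type":"array","items":{"type":"object","properties":{"jaw":{"type":"number"},"dx":{"type":"number"},"dy":{"type":"number"},"dz":{"type":"number"},"wx":{"type":"number"},"wy":{"type":"number"},"wz":{"type":"number"}}}},"newtons":{"type":"number"}},"required":["motion"]}

```bash
mkdir -p pics; ls; python3 - <<'E'
from rig import r
import cv2,numpy as np
s=r.sense();print(s['time_s'],s['tool_pos'],s['orientation'],s['opening'])
for n in('top','side'):
    cv2.imwrite(f'pics/{n}0.png',r.read_camera(n))
    c=r.get_calibration(n);print(n,np.round(c['K'],1).tolist(),c['dist_coeffs'],np.round(c['extrinsics'],3).tolist())
E
```

```text
pics
0.0 [0.17851596 0.59842598 0.22314244] [ -83.58762653   89.90811647 -100.19618935] 0.09191630878706475
top [[577.5, 0.0, 312.7], [0.0, 577.5, 233.6], [0.0, 0.0, 1.0]] [-0.01469138  0.          0.          0.          0.        ] [[0.02, -1.0, -0.009, 0.061], [-0.997, -0.019, -0.076, 0.495], [0.076, 0.01, -0.997, 1.312], [0.0, 0.0, 0.0, 1.0]]
side [[481.4, 0.0, 322.1], [0.0, 481.4, 242.0], [0.0, 0.0, 1.0]] [0.01750839 0.         0.         0.         0.        ] [[0.778, -0.628, -0.008, -0.376], [-0.479, -0.585, -0.655, 0.314], [0.407, 0.514, -0.756, 0.765], [0.0, 0.0, 0.0, 1.0]]
```

View pics/top0.png

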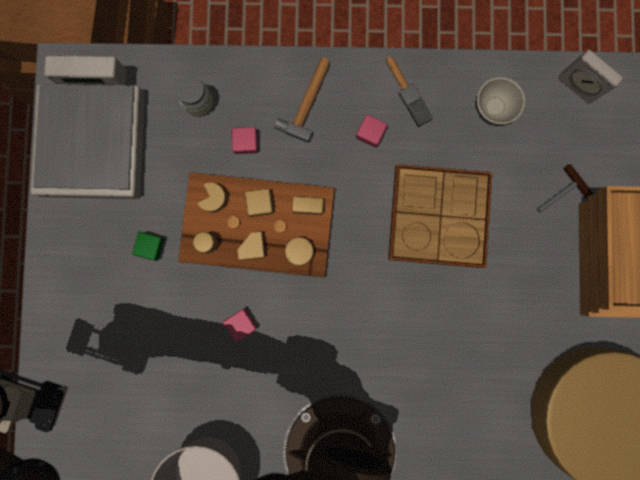

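View pics/side0.png

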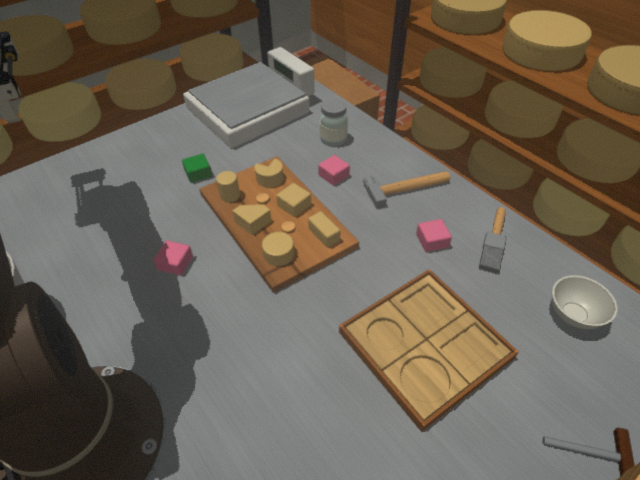

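Top view: the board holds the cut wheel (211,197), square (259,202), bar (308,205), drum (204,242), cut square (252,247) and wheel (299,251). The tray is at (440,216). The look-alikes are the pink cubes (244,140), (372,130) and (240,324), the green cube (148,246), and the two cut cheeses. I'll check this choice in one metric crop of the board and tray.

```bash
cat > h.py <<'E'
import cv2,numpy as np
from rig import r
def cal(n):
    c=r.get_calibration(n);return np.array(c['K'],float),np.array(c['dist_coeffs'],float),np.array(c['extrinsics'],float)
def p2w(C,uv,z):
    K,d,E=C;p=cv2.undistortPoints(np.array(uv,float).reshape(-1,1,2),K,d).reshape(-1,2)
    R,t=E[:3,:3],E[:3,3];o=-R.T@t;v=np.c_[p,np.ones(len(p))]@R
    return o+v*((z-o[2])/v[:,2])[:,None]
def w2p(C,X):
    K,d,E=C;return cv2.projectPoints(np.array(X,float).reshape(-1,3),cv2.Rodrigues(E[:3,:3])[0],E[:3,3],K,d)[0].reshape(-1,2)
def warp(C,im,x0,x1,y0,y1,z,s):
    # rows: x from x1 (top) to x0 ; cols: y from y1 (left) to y0; s px/m
    h,w=int((x1-x0)*s),int((y1-y0)*s);V,U=np.mgrid[:h,:w]
    X=np.stack([x1-V/s,y1-U/s,np.full(V.shape,z)],-1)
    m=w2p(C,X).astype(np.float32).reshape(h,w,2)
    return cv2.remap(im,m[...,0],m[...,1],cv2.INTER_CUBIC)
E
python3 - <<'E'
from h import *
C=cal('top');im=cv2.imread('pics/top0.png')
for n,z,p in(('cutw',.058,(211,197)),('sq',.058,(259,202)),('bar',.058,(308,205)),('drum',.078,(204,242)),('cutsq',.058,(252,247)),('wheel',.058,(299,251)),('tray',.026,[(397,166),(491,172),(485,268),(389,261)])):print(n,p2w(C,p,z)[:,:2].round(3).tolist())
b=p2w(C,(258,224),.058)[0];t=p2w(C,(440,217),.022)[0]
def g(c,z,s,wx,wy):
    x0,y0=c[0]-wx/2,c[1]-wy/2
    o=warp(C,im,x0,x0+wx,y0,y0+wy,z,s)
    for k in np.arange(np.ceil((x0)*20)/20,x0+wx,.05):cv2.putText(o,f'{k:.2f}',(0,int((x0+wx-k)*s)),0,.35,(0,255,255));cv2.line(o,(0,int((x0+wx-k)*s)),(8,int((x0+wx-k)*s)),(0,255,255))
    for k in np.arange(np.ceil((y0)*20)/20,y0+wy,.05):cv2.putText(o,f'{k:.2f}',(int((y0+wy-k)*s),10),0,.35,(0,255,255));cv2.line(o,(int((y0+wy-k)*s),0),(int((y0+wy-k)*s),8),(0,255,255))
    return o
A=g(b,.058,1200,.25,.38);B=g(t,.022,1200,.25,.26)
o=np.hstack([A,B]);print(o.shape,b,t);cv2.imwrite('pics/m1.png',cv2.convertScaleAbs(o,alpha=1.6))
E
```

```text
cutw [[0.569, 0.301]]
sq [[0.56, 0.193]]
bar [[0.555, 0.082]]
drum [[0.466, 0.309]]
cutsq [[0.458, 0.206]]
wheel [[0.452, 0.1]]
tray [[0.654, -0.121], [0.644, -0.338], [0.422, -0.323], [0.434, -0.105]]
(300, 768, 3) [0.51035208 0.19347924 0.058     ] [ 0.53778579 -0.22139939  0.022     ]
```

View pics/m1.png

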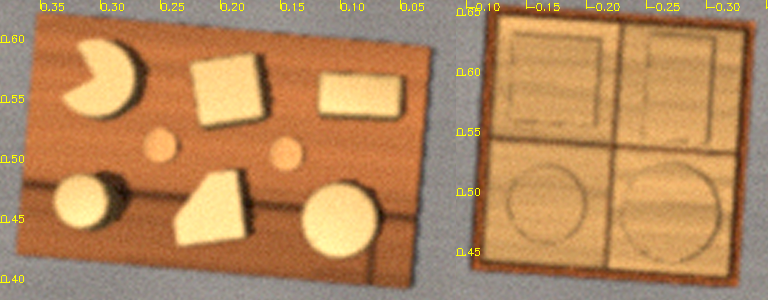

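The crop confirms the choice. In the tray, the square recess is at top-left, the bar recess at top-right (long side along world x), the small round at bottom-left and the large round at bottom-right. Next I'll get precise fits.

```bash
cat >> h.py <<'E'
from scipy.spatial.transform import Rotation as Ro
def pose():
    s=r.sense();return s,np.array(s['tool_pos']),Ro.from_euler('xyz',s['orientation'],degrees=True)
def phi():
    y=pose()[2].as_matrix()[:,1];return np.degrees(np.arctan2(y[1],y[0]))
def down(ph):
    a=np.radians(ph);y=np.array([np.cos(a),np.sin(a),0]);x=np.array([0,0,-1.]);return Ro.from_matrix(np.c_[x,y,np.cross(x,y)])
def plan(tgts,step=.055,ang=9.5):
    "tgts: list of (x,y,z,phi): prints rows in tool axes"
    s,p,R=pose()
    print('t %.2f tcp %s phi %.1f open %.4f F %s q7 %.0f'%(s['time_s'],p.round(4),phi(),s['opening'],np.round(s['contact_force'],1),s['q'][6]))
    for x,y,z,ph in tgts:
        T=np.array([x,y,z]);d=T-p;rv=(R.inv()*down(ph)).as_rotvec()
        n=max(1,int(np.ceil(max(np.linalg.norm(d)/step,np.degrees(np.linalg.norm(rv))/ang))))
        print('->',(x,y,z,ph),n,'rows')
        for i in range(n):
            Ri=R*Ro.from_rotvec(rv*i/n);print('  ',(Ri.inv().apply(d)/n).round(4).tolist(),(rv/n).round(3).tolist())
        p,R=T,down(ph)
E
python3 - <<'E'
from h import *
C=cal('top');im=cv2.imread('pics/top0.png');S=2000
def rectfit(z,lo):
    x0,x1,y0,y1=.38,.66,0,.39
    w=warp(C,im,x0,x1,y0,y1,z,S).astype(int)
    b,g,rr=w[...,0],w[...,1],w[...,2]
    m=((g>lo)&(g>.72*rr)&(rr>b+25)).astype(np.uint8)*255
    m=cv2.morphologyEx(m,cv2.MORPH_OPEN,np.ones((9,9)))
    for c in cv2.findContours(m,0,2)[0]:
        if cv2.contourArea(c)<1500:continue
        (u,v),(a,h),t=cv2.minAreaRect(c);(eu,ev),er=cv2.minEnclosingCircle(c);M=cv2.moments(c)
        print(z,'rect x %.4f y %.4f'%(x1-v/S,y1-u/S),'%.1f %.1f ang %.1f'%(a/S*1e3,h/S*1e3,t),'mom %.4f %.4f'%(x1-M['m01']/M['m00']/S,y1-M['m10']/M['m00']/S),'eqd %.1f'%(2e3*np.sqrt(M['m00']/np.pi)/S))
    return w,m
w,m=rectfit(.058,105);rectfit(.078,105)
print('lum',np.percentile(w[...,1],[5,50,90,95,99]))
w=warp(C,im,.38,.70,-.38,-.06,.026,S).astype(int);mt=((w[...,2]>w[...,0]+18)).astype(np.uint8)*255
mt=cv2.morphologyEx(cv2.morphologyEx(mt,cv2.MORPH_CLOSE,np.ones((15,15))),cv2.MORPH_OPEN,np.ones((25,25)))
c=max(cv2.findContours(mt,0,2)[0],key=cv2.contourArea);(u,v),sz,t=cv2.minAreaRect(c);print('tray',.70-v/S,-.06-u/S,np.array(sz)/S,t)
mm=cv2.cvtColor(m,8);cv2.imwrite('pics/mask.png',cv2.resize(np.hstack([mm[:560],cv2.cvtColor(mt,8)[:560]]),None,fx=.5,fy=.5))
plan([(.452,.10,.2,0)])
s,p,R=pose();print(R.as_matrix().round(3),s['q'])
E
```

```text
0.058 rect x 0.4515 y 0.1015 59.0 59.0 ang 90.0 mom 0.4516 0.1016 eqd 59.4
0.058 rect x 0.4675 y 0.3165 42.0 42.0 ang 90.0 mom 0.4676 0.3166 eqd 42.1
0.058 rect x 0.4625 y 0.2118 56.9 56.6 ang 82.3 mom 0.4593 0.2076 eqd 56.6
0.058 rect x 0.5564 y 0.0849 65.9 31.6 ang 2.4 mom 0.5563 0.0850 eqd 50.2
0.058 rect x 0.5609 y 0.1953 52.3 52.8 ang 81.6 mom 0.5609 0.1953 eqd 57.7
0.058 rect x 0.5694 y 0.2990 52.1 63.5 ang 15.5 mom 0.5690 0.2984 eqd 54.1
0.078 rect x 0.4505 y 0.1010 58.0 58.0 ang 90.0 mom 0.4506 0.1009 eqd 58.4
0.078 rect x 0.4663 y 0.3125 41.5 41.0 ang 90.0 mom 0.4664 0.3126 eqd 41.4
0.078 rect x 0.4615 y 0.2094 56.0 55.6 ang 82.3 mom 0.4582 0.2053 eqd 55.8
0.078 rect x 0.5539 y 0.0846 64.6 31.3 ang 2.4 mom 0.5537 0.0846 eqd 49.4
0.078 rect x 0.5584 y 0.1933 51.4 52.0 ang 81.3 mom 0.5583 0.1931 eqd 56.7
0.078 rect x 0.5667 y 0.2953 51.5 62.7 ang 15.5 mom 0.5663 0.2947 eqd 53.3
lum [ 53.  83. 130. 139. 148.]
tray 0.5413801879882811 -0.22170297241210937 [0.22596056 0.22526918] 3.710231304168701
t 0.10 tcp [0.1785 0.5985 0.2232] phi 73.4 open 0.0917 F [0.1 0.7 0.7] q7 -4
-> (0.452, 0.1, 0.2, 0) 11 rows
   [0.0022, -0.0363, 0.0368] [0.116, 0.0, 0.0]
   [0.0022, -0.0318, 0.0407] [0.116, 0.0, 0.0]
   [0.0022, -0.0269, 0.0442] [0.116, 0.0, 0.0]
   [0.0021, -0.0215, 0.047] [0.116, 0.0, 0.0]
   [0.0021, -0.0159, 0.0492] [0.116, 0.0, 0.0]
   [0.0021, -0.0101, 0.0507] [0.116, 0.0, 0.0]
   [0.0021, -0.0042, 0.0515] [0.116, 0.0, 0.0]
   [0.0021, 0.0019, 0.0517] [0.116, 0.0, 0.0]
   [0.0021, 0.0078, 0.0511] [0.116, 0.0, 0.0]
   [0.0021, 0.0137, 0.0498] [0.116, 0.0, 0.0]
   [0.0021, 0.0194, 0.0479] [0.116, 0.0, 0.0]
[[-0.     0.286  0.958]
 [-0.001  0.958 -0.286]
 [-1.    -0.001  0.   ]] [-79.27542878  24.93242043   1.43258632  90.18242162  -0.66430456
  64.97303797  -4.30010101]
```

View pics/mask.png

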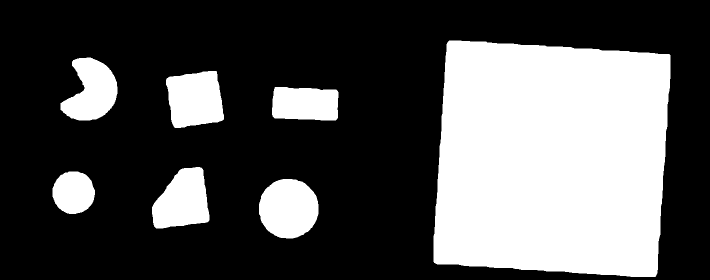

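Sizes and angles agree with the models. Picks: wheel (.4515,.1015), drum (.466,.3125), square (.561,.195) yaw 8.4°, bar (.556,.085) with edges at −2.4°. The tray is at (.540,−.222) with yaw −3.7°. First move is to hover over the wheel.

Emit:
move_arm(motion=[{"dx":0.002,"dy":-0.036,"dz":0.037,"wx":0.116,"jaw":100},{"dx":0.002,"dy":-0.032,"dz":0.041,"wx":0.116},{"dx":0.002,"dy":-0.027,"dz":0.044,"wx":0.116},{"dx":0.002,"dy":-0.021,"dz":0.047,"wx":0.116},{"dx":0.002,"dy":-0.016,"dz":0.049,"wx":0.116},{"dx":0.002,"dy":-0.01,"dz":0.051,"wx":0.116},{"dx":0.002,"dy":-0.004,"dz":0.051,"wx":0.116},{"dx":0.002,"dy":0.002,"dz":0.052,"wx":0.116}], newtons=25)

```text
schema error: expected keys jaw, dx, dy, dz, wx, wy, wz
```

```bash
python3 - <<'E'
from h import *
plan([(.4515,.1015,.16,0)])
E
```

```text
t 0.10 tcp [0.1785 0.5985 0.2232] phi 73.4 open 0.0917 F [0.1 0.7 0.7] q7 -4
-> (0.4515, 0.1015, 0.16, 0) 11 rows
   [0.0058, -0.0362, 0.0367] [0.116, 0.0, 0.0]
   [0.0058, -0.0317, 0.0406] [0.116, 0.0, 0.0]
   [0.0058, -0.0268, 0.0441] [0.116, 0.0, 0.0]
   [0.0058, -0.0215, 0.0469] [0.116, 0.0, 0.0]
   [0.0058, -0.0159, 0.049] [0.116, 0.0, 0.0]
   [0.0058, -0.0101, 0.0506] [0.116, 0.0, 0.0]
   [0.0058, -0.0041, 0.0514] [0.116, 0.0, 0.0]
   [0.0058, 0.0019, 0.0515] [0.116, 0.0, 0.0]
   [0.0058, 0.0079, 0.0509] [0.116, 0.0, 0.0]
   [0.0058, 0.0137, 0.0497] [0.116, 0.0, 0.0]
   [0.0058, 0.0194, 0.0478] [0.116, 0.0, 0.0]
```

All seven keys are required in each row.

Emit:
move_arm(motion=[{"jaw":100,"dx":0.006,"dy":-0.036,"dz":0.037,"wx":0.116,"wy":0,"wz":0},{"jaw":100,"dx":0.006,"dy":-0.032,"dz":0.041,"wx":0.116,"wy":0,"wz":0},{"jaw":100,"dx":0.006,"dy":-0.027,"dz":0.044,"wx":0.116,"wy":0,"wz":0},{"jaw":100,"dx":0.006,"dy":-0.021,"dz":0.047,"wx":0.116,"wy":0,"wz":0},{"jaw":100,"dx":0.006,"dy":-0.016,"dz":0.049,"wx":0.116,"wy":0,"wz":0},{"jaw":100,"dx":0.006,"dy":-0.01,"dz":0.051,"wx":0.116,"wy":0,"wz":0},{"jaw":100,"dx":0.006,"dy":-0.004,"dz":0.051,"wx":0.116,"wy":0,"wz":0},{"jaw":100,"dx":0.006,"dy":0.002,"dz":0.052,"wx":0.116,"wy":0,"wz":0}], newtons=25)

```text
time_s: 1.1
tool_pos: [0.3772, 0.2262, 0.172]
orientation: [-73.4, 89.8, -144.5]
contact_force: [1.2, 0.4, 0.6]
opening: 0.0919
```

```bash
python3 - <<'E'
from h import *
plan([(.4515,.1015,.16,0)])
E
```

```text
t 1.10 tcp [0.3772 0.2262 0.172 ] phi 18.9 open 0.0919 F [1.2 0.4 0.6] q7 -13
-> (0.4515, 0.1015, 0.16, 0) 3 rows
   [0.004, 0.0099, 0.0474] [0.11, 0.0, 0.001]
   [0.004, 0.0151, 0.046] [0.11, 0.0, 0.001]
   [0.004, 0.0201, 0.044] [0.11, 0.0, 0.001]
```

Emit:
move_arm(motion=[{"jaw":100,"dx":0.004,"dy":0.01,"dz":0.047,"wx":0.11,"wy":0,"wz":0},{"jaw":100,"dx":0.004,"dy":0.015,"dz":0.046,"wx":0.11,"wy":0,"wz":0},{"jaw":100,"dx":0.004,"dy":0.02,"dz":0.044,"wx":0.11,"wy":0,"wz":0},{"jaw":100,"dx":0,"dy":0,"dz":0,"wx":0,"wy":0,"wz":0}])

```text
time_s: 1.6
tool_pos: [0.4532, 0.0932, 0.1593]
orientation: [-34.1, 89.8, -125.2]
contact_force: [-0.1, 0.2, -0.2]
opening: 0.0917
```

```bash
python3 - <<'E'
from h import *
plan([(.4515,.1015,.057,0)])
C=cal('wrist');im=r.read_camera('wrist')
for x,y,z in((.4515,.1015,.058),(.556,.085,.058),(.561,.195,.058)):
    u=w2p(C,(x,y,z))[0]
    if abs(u).max()<2000: cv2.drawMarker(im,tuple(int(k) for k in u),(255,0,0),0,20,2);print(u)
cv2.imwrite('pics/w1.png',im)
E
```

```text
t 1.60 tcp [0.4532 0.0932 0.1593] phi -1.0 open 0.0917 F [-0.1  0.2 -0.2] q7 -9
-> (0.4515, 0.1015, 0.057, 0) 2 rows
   [0.0511, -0.0008, -0.0043] [-0.009, 0.001, 0.001]
   [0.0511, -0.0008, -0.0042] [-0.009, 0.001, 0.001]
[322.44926818 226.93573447]
[453.43588209 244.79344252]
[472.11517239  98.94235668]
```

View pics/w1.png

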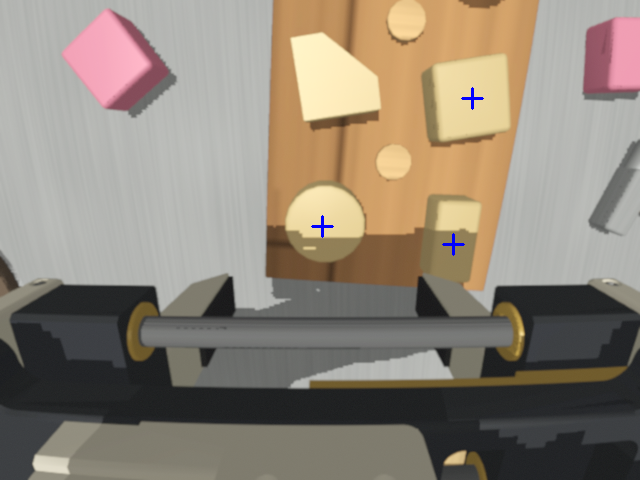

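The wrist view confirms the wheel: it is centred at about (325,224) and predicted at (322,227). Square and bar predictions also sit on their tops. Descending.

Emit:
move_arm(motion=[{"jaw":100,"dx":0.035,"dy":-0.001,"dz":-0.008,"wx":-0.015,"wy":0,"wz":0},{"jaw":100,"dx":0.04,"dy":-0.001,"dz":0,"wx":0,"wy":0,"wz":0},{"jaw":100,"dx":0.026,"dy":0,"dz":0,"wx":0,"wy":0,"wz":0},{"jaw":100,"dx":0,"dy":0,"dz":0,"wx":0,"wy":0,"wz":0}])

```text
time_s: 2.15
tool_pos: [0.4484, 0.1088, 0.0559]
orientation: [-107.3, 89.8, 163.4]
contact_force: [0.5, -0.5, 0.2]
opening: 0.0919
```

Emit:
move_arm(motion=[{"jaw":50,"dx":0,"dy":0,"dz":0,"wx":0,"wy":0,"wz":0},{"jaw":50,"dx":0,"dy":0,"dz":0,"wx":0,"wy":0,"wz":0},{"jaw":50,"dx":0,"dy":0,"dz":0,"wx":0,"wy":0,"wz":0},{"jaw":50,"dx":0,"dy":0,"dz":0,"wx":0,"wy":0,"wz":0}])

```text
time_s: 2.65
tool_pos: [0.4497, 0.1108, 0.0589]
orientation: [175.6, 89.8, 86.4]
contact_force: [0.2, 0.4, -0.5]
opening: 0.0563
```

```bash
python3 - <<'E'
from h import *
plan([(.4515,.1015,.15,0),(.4847,-.2705,.15,-30)])
E
```

```text
t 2.65 tcp [0.4497 0.1108 0.0589] phi 0.8 open 0.0563 F [ 0.2  0.4 -0.5] q7 -2
-> (0.4515, 0.1015, 0.15, 0) 2 rows
   [-0.0456, 0.0008, 0.0045] [0.007, -0.002, -0.0]
   [-0.0456, 0.0009, 0.0046] [0.007, -0.002, -0.0]
-> (0.4847, -0.2705, 0.15, -30) 7 rows
   [0.0, 0.0047, 0.0531] [0.075, 0.0, 0.0]
   [0.0, 0.0087, 0.0526] [0.075, 0.0, 0.0]
   [0.0, 0.0126, 0.0518] [0.075, 0.0, 0.0]
   [0.0, 0.0164, 0.0508] [0.075, 0.0, 0.0]
   [0.0, 0.0202, 0.0494] [0.075, 0.0, 0.0]
   [0.0, 0.0238, 0.0477] [0.075, 0.0, 0.0]
   [0.0, 0.0273, 0.0458] [0.075, 0.0, 0.0]
```

```bash
python3 - <<'E'
from h import *
for i in range(3):
    im=r.read_camera('wrist');s,p,R=pose();print(p.round(4),s['opening'],np.round(s['joint_vel'],1).tolist(),s['contact_force'])
cv2.imwrite('pics/w2.png',im)
E
```

```text
[0.4497 0.1108 0.0589] 0.05267063379564784 [0.1, 0.4, -0.1, 0.2, -0.1, -0.2, 0.1] [-0.39946938 -0.42384789  0.36296788]
[0.4496 0.1107 0.0587] 0.049101577645138575 [0.1, 0.3, -0.1, 0.2, 0.0, -0.0, 0.1] [-0.59161716 -0.42400024 -0.14091352]
[0.4495 0.1107 0.0586] 0.04739615484200896 [0.1, 0.2, -0.1, 0.1, -0.1, -0.1, 0.1] [-0.60892259 -0.61550502  0.26785744]
```

View pics/w2.png

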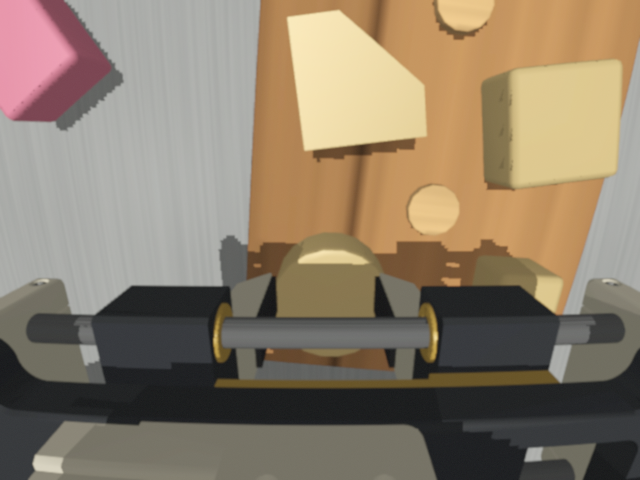

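```bash
python3 - <<'E'
from h import *
C=cal('wrist');s,p,R=pose()
print('cam pos',-C[2][:3,:3].T@C[2][:3,3])
print('tcp',w2p(C,p),'tip',w2p(C,p+R.apply([.019,0,0])),'tipL/R',w2p(C,p+R.apply([[.019,.0237,0],[.019,-.0237,0]])))
print('wheel c',w2p(C,[(.4515,.1015,.058),(.4515,.1335,.058),(.4835,.1015,.058),(.4195,.1015,.058),(.4515,.0695,.058)]))
im=cv2.imread('pics/w2.png');print('px',p2w(C,[(330,297),(330,234),(278,290),(385,290)],.058))
t=r.read_camera('top');C=cal('top');w=warp(C,t,.38,.64,-.02,.36,.058,1500);cv2.imwrite('pics/t2.png',cv2.convertScaleAbs(w,alpha=1.6))
E
```

```text
cam pos [0.44903005 0.18688697 0.21825313]
tcp [[324.04641551 293.79026315]] tip [[324.15908936 278.91789188]] tipL/R [[366.44891921 278.88443183]
 [281.87931635 278.86750089]]
wheel c [[327.7094275  309.52153363]
 [328.79597974 250.79626794]
 [389.41005385 310.17125419]
 [265.8939704  308.55927224]
 [326.72601232 361.95448618]]
px [[0.45255081 0.10864405 0.058     ]
 [0.45193261 0.14204949 0.058     ]
 [0.42606444 0.11212625 0.058     ]
 [0.48044097 0.11290491 0.058     ]]
```

View pics/t2.png

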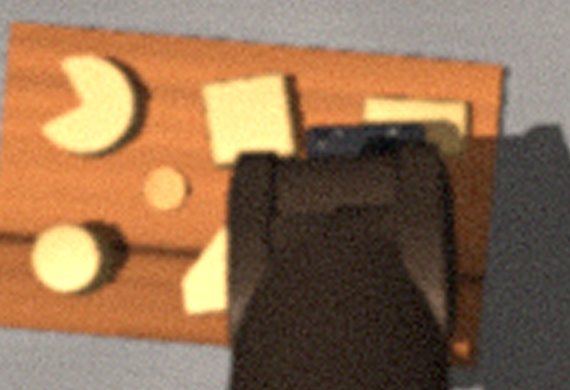

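The jaws closed at free speed to 47 mm, so the 64 mm wheel is not properly between the pads. I'll open, rise and look.

Emit:
move_arm(motion=[{"jaw":100,"dx":0,"dy":0,"dz":0,"wx":0,"wy":0,"wz":0},{"jaw":100,"dx":0,"dy":0,"dz":0,"wx":0,"wy":0,"wz":0},{"jaw":100,"dx":0,"dy":0,"dz":0,"wx":0,"wy":0,"wz":0},{"jaw":100,"dx":0,"dy":0,"dz":0,"wx":0,"wy":0,"wz":0},{"jaw":100,"dx":-0.03,"dy":0,"dz":0,"wx":0,"wy":0,"wz":0},{"jaw":100,"dx":-0.05,"dy":0,"dz":0,"wx":0,"wy":0,"wz":0},{"jaw":100,"dx":-0.03,"dy":0,"dz":0,"wx":0,"wy":0,"wz":0},{"jaw":100,"dx":0,"dy":0,"dz":0,"wx":0,"wy":0,"wz":0}])

```text
time_s: 3.85
tool_pos: [0.449, 0.1098, 0.171]
orientation: [-129.5, 89.8, 141.3]
contact_force: [0.5, 0.1, -0.3]
opening: 0.0919
```

```bash
python3 - <<'E'
from h import *
for i in range(3):
    C=cal('wrist');plan([]);im=r.read_camera('wrist')
w=warp(C,im,.38,.60,.04,.26,.058,1800)
for k in (.05,.1,.15,.2,.25):cv2.putText(w,f'{k:.2f}',(int((.26-k)*1800),10),0,.4,(255,0,0));cv2.line(w,(int((.26-k)*1800),12),(int((.26-k)*1800),20),(255,0,0))
for k in (.4,.45,.5,.55):cv2.putText(w,f'{k:.2f}',(0,int((.6-k)*1800)),0,.4,(255,0,0))
cv2.imwrite('pics/w3.png',np.hstack([w,cv2.resize(im,(396*1,297)) if 0 else cv2.copyMakeBorder(cv2.resize(im,(400,300)),0,96,0,0,0)]))
E
```

```text
t 3.85 tcp [0.449  0.1098 0.171 ] phi 0.8 open 0.0919 F [ 0.5  0.1 -0.3] q7 -9
t 3.90 tcp [0.4484 0.1097 0.17  ] phi 0.8 open 0.0918 F [ 0.4  0.3 -0. ] q7 -9
t 3.95 tcp [0.4477 0.1095 0.169 ] phi 0.8 open 0.0917 F [-0.1 -0.3  0.5] q7 -9Traceback (most recent call last):
  File "<stdin>", line 7, in <module>
    return _nx.concatenate(arrs, 1, dtype=dtype, casting=casting)
           ~~~~~~~~~~~~~~~^^^^^^^^^^^^^^^^^^^^^^^^^^^^^^^^^^^^^^^
ValueError: all the input array dimensions except for the concatenation axis must match exactly, but along dimension 0, the array at index 0 has size 395 and the array at index 1 has size 396
```

```bash
python3 - <<'E'
from h import *
C=cal('wrist');plan([(.4515,.1015,.057,0)]);im=r.read_camera('wrist')
w=warp(C,im,.38,.60,.04,.26,.058,1800);w=cv2.resize(w,(400,400))
for k in (.05,.1,.15,.2,.25):u=int((.26-k)*1818);cv2.putText(w,f'{k:.2f}',(u,10),0,.4,(255,0,0));cv2.line(w,(u,12),(u,20),(255,0,0))
for k in (.4,.45,.5,.55):v=int((.6-k)*1818);cv2.putText(w,f'{k:.2f}',(0,v),0,.4,(255,0,0));cv2.line(w,(0,v),(8,v),(255,0,0))
cv2.imwrite('pics/w3.png',np.hstack([w,cv2.copyMakeBorder(cv2.resize(im,(400,300)),0,100,0,0,0)]))
E
```

```text
t 4.00 tcp [0.4473 0.1093 0.1685] phi 0.8 open 0.0917 F [-0.1 -0.   0.4] q7 -9
-> (0.4515, 0.1015, 0.057, 0) 3 rows
   [0.0372, 0.0016, 0.0026] [0.005, 0.0, 0.002]
   [0.0372, 0.0016, 0.0026] [0.005, 0.0, 0.002]
   [0.0372, 0.0015, 0.0026] [0.005, 0.0, 0.002]
```

View pics/w3.png

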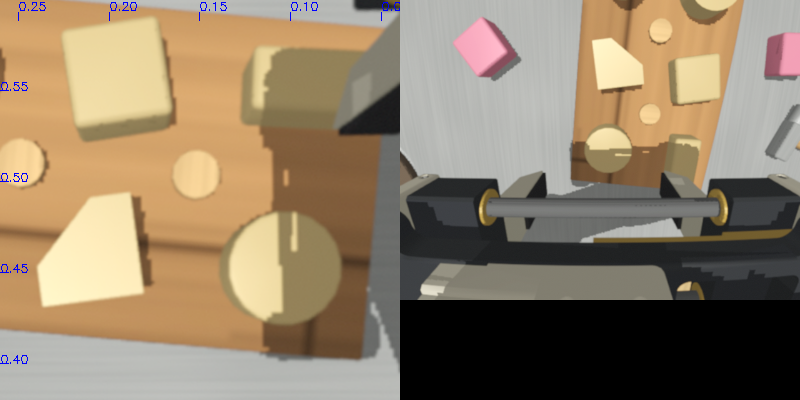

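```bash
python3 - <<'E'
from h import *
print(r.nose_length,[a for a in dir(r) if a[0]!='_'])
C=cal('wrist');s,p,R=pose();print(C[0].round(1).tolist(),C[1],s['opening'])
h=s['opening']/2
for d in(.019,.01,0,-.01):
  print(d,w2p(C,p+R.apply([[d,h,z] for z in(-.0095,.0095)]+[[d,-h,z] for z in(-.0095,.0095)])).round().tolist())
im=r.read_camera('wrist');cv2.imwrite('pics/w4.png',cv2.resize(im[240:400,120:520],(800,320)))
E
```

```text
0.019 ['MotionError', 'close_job', 'get_calibration', 'nose_length', 'read_camera', 'sense']
[[344.7, 0.0, 325.1], [0.0, 344.7, 236.7], [0.0, 0.0, 1.0]] [-0.06567478  0.          0.          0.          0.        ] 0.09203777231806755
0.019 [[407.0, 263.0], [405.0, 294.0], [241.0, 263.0], [243.0, 294.0]]
0.01 [[411.0, 269.0], [408.0, 301.0], [237.0, 269.0], [240.0, 301.0]]
0 [[416.0, 276.0], [413.0, 310.0], [232.0, 276.0], [235.0, 310.0]]
-0.01 [[421.0, 285.0], [418.0, 320.0], [227.0, 284.0], [230.0, 320.0]]
```

View pics/w4.png

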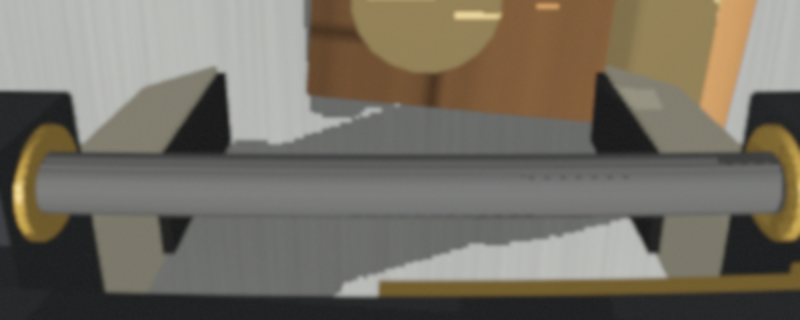

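The fingertip corners are at about (234,276) and (234,310). That matches the projection of points 0 mm ahead of the reported TCP, not 19 mm. Together with the free closing, it means the real tips sit at the reported tool position, so I was 19 mm too high. I'll use tip = TCP and descend in steps, watching the force.

Emit:
move_arm(motion=[{"jaw":100,"dx":0.04,"dy":0.005,"dz":0.006,"wx":0,"wy":0,"wz":0},{"jaw":100,"dx":0.04,"dy":0,"dz":0,"wx":0,"wy":0,"wz":0},{"jaw":100,"dx":0.03,"dy":0,"dz":0,"wx":0,"wy":0,"wz":0},{"jaw":100,"dx":0.01,"dy":0,"dz":0,"wx":0,"wy":0,"wz":0},{"jaw":100,"dx":0.0,"dy":0,"dz":0,"wx":0,"wy":0,"wz":0}])

```text
time_s: 4.72
tool_pos: [0.45, 0.102, 0.0421]
orientation: [-73.5, 89.3, -162.8]
contact_force: [0.4, -0.2, 0.8]
opening: 0.092
```

```bash
python3 - <<'E'
from h import *
r.read_camera('side');plan([(.452,.103,.038,0)])
E
```

```text
t 4.78 tcp [0.4503 0.1021 0.0426] phi 0.8 open 0.0917 F [0.1 0.5 0. ] q7 1
-> (0.452, 0.103, 0.038, 0) 1 rows
   [0.0045, 0.0018, -0.0008] [0.013, 0.003, 0.011]
```

Emit:
move_arm(motion=[{"jaw":100,"dx":0.005,"dy":0.002,"dz":-0.001,"wx":0,"wy":0,"wz":0.01},{"jaw":40,"dx":0,"dy":0,"dz":0,"wx":0,"wy":0,"wz":0},{"jaw":40,"dx":0,"dy":0,"dz":0,"wx":0,"wy":0,"wz":0},{"jaw":40,"dx":0,"dy":0,"dz":0,"wx":0,"wy":0,"wz":0},{"jaw":40,"dx":0,"dy":0,"dz":0,"wx":0,"wy":0,"wz":0},{"jaw":40,"dx":0,"dy":0,"dz":0,"wx":0,"wy":0,"wz":0}])

```text
time_s: 5.52
tool_pos: [0.4541, 0.1042, 0.0398]
orientation: [76.0, 89.8, -13.2]
contact_force: [0.3, -0.1, -1.1]
opening: 0.0636
```

```bash
python3 - <<'E'
from h import *
plan([(.452,.103,.14,0),(.4847,-.2705,.14,-30)])
E
```

```text
t 5.53 tcp [0.4541 0.1042 0.0398] phi 0.8 open 0.0636 F [ 0.3 -0.1 -1.1] q7 1
-> (0.452, 0.103, 0.14, 0) 2 rows
   [-0.0501, -0.0008, 0.0006] [0.007, 0.0, -0.002]
   [-0.0501, -0.0009, 0.0006] [0.007, 0.0, -0.002]
-> (0.4847, -0.2705, 0.14, -30) 7 rows
   [0.0, 0.0047, 0.0534] [0.075, 0.0, 0.0]
   [0.0, 0.0086, 0.0529] [0.075, 0.0, 0.0]
   [0.0, 0.0126, 0.0521] [0.075, 0.0, 0.0]
   [0.0, 0.0164, 0.051] [0.075, 0.0, 0.0]
   [0.0, 0.0202, 0.0496] [0.075, 0.0, 0.0]
   [0.0, 0.0238, 0.048] [0.075, 0.0, 0.0]
   [0.0, 0.0274, 0.046] [0.075, 0.0, 0.0]
```

Gripped at 63.6 mm. Lifting and carrying.

Emit:
move_arm(motion=[{"jaw":40,"dx":-0.045,"dy":-0.001,"dz":0,"wx":0,"wy":0,"wz":0},{"jaw":40,"dx":-0.05,"dy":0,"dz":0,"wx":0,"wy":0,"wz":0},{"jaw":40,"dx":-0.005,"dy":0.005,"dz":0.045,"wx":0.075,"wy":0,"wz":0},{"jaw":40,"dx":0,"dy":0.009,"dz":0.053,"wx":0.075,"wy":0,"wz":0},{"jaw":40,"dx":0,"dy":0.013,"dz":0.052,"wx":0.075,"wy":0,"wz":0},{"jaw":40,"dx":0,"dy":0.016,"dz":0.051,"wx":0.075,"wy":0,"wz":0},{"jaw":40,"dx":0,"dy":0.02,"dz":0.05,"wx":0.075,"wy":0,"wz":0},{"jaw":40,"dx":0,"dy":0.024,"dz":0.048,"wx":0.075,"wy":0,"wz":0}])

```text
time_s: 6.52
tool_pos: [0.4866, -0.2109, 0.1434]
orientation: [118.2, 89.7, 3.2]
contact_force: [0.7, 1.4, -1.0]
opening: 0.0636
```

```bash
python3 - <<'E'
from h import *
r.read_camera('side');plan([(.4847,-.2705,.10,-28)])
E
```

```text
t 6.58 tcp [ 0.4864 -0.2197  0.1444] phi -25.7 open 0.0633 F [ 1.4 -8.5  1.3] q7 13
-> (0.4847, -0.2705, 0.1, -28) 2 rows
   [0.0223, 0.01, 0.0232] [0.02, 0.001, -0.005]
   [0.0223, 0.0106, 0.023] [0.02, 0.001, -0.005]
```

Emit:
move_arm(motion=[{"jaw":40,"dx":0.022,"dy":0.01,"dz":0.023,"wx":0.02,"wy":0,"wz":0},{"jaw":40,"dx":0.022,"dy":0.01,"dz":0.018,"wx":0.02,"wy":0,"wz":0},{"jaw":40,"dx":0.02,"dy":0,"dz":0,"wx":0,"wy":0,"wz":0}])

```text
time_s: 6.95
tool_pos: [0.4869, -0.2702, 0.0799]
orientation: [77.5, 89.3, -40.8]
contact_force: [-0.1, 0.2, -0.7]
opening: 0.0632
```

```bash
python3 - <<'E'
from h import *
r.read_camera('side');r.read_camera('side')
plan([(.4847,-.2705,.031,-28)])
C=cal('wrist');im=r.read_camera('wrist')
a=np.radians(-3.7);M=np.array([[np.cos(a),-np.sin(a)],[np.sin(a),np.cos(a)]])
for q in([52,52],[52,-52],[-52,52],[-52,-52]):
    c=np.array([.540,-.222])+M@np.array(q)/1e3;t=np.linspace(0,2*np.pi,60);rad={(-52,52):.032,(-52,-52):.041}.get(tuple(q),.036)
    P=w2p(C,np.c_[c[0]+rad*np.cos(t),c[1]+rad*np.sin(t),0*t+.022])
    if abs(P).max()<3000:cv2.polylines(im,[P.astype(np.int32)],True,(255,0,0),1)
cv2.imwrite('pics/w5.png',im)
E
```

```text
t 7.05 tcp [ 0.4858 -0.2678  0.0787] phi -28.2 open 0.0635 F [-0.1  0.5 -0.5] q7 20
-> (0.4847, -0.2705, 0.031, -28) 1 rows
   [0.0477, -0.0, 0.0028] [-0.003, 0.002, -0.008]
```

View pics/w5.png

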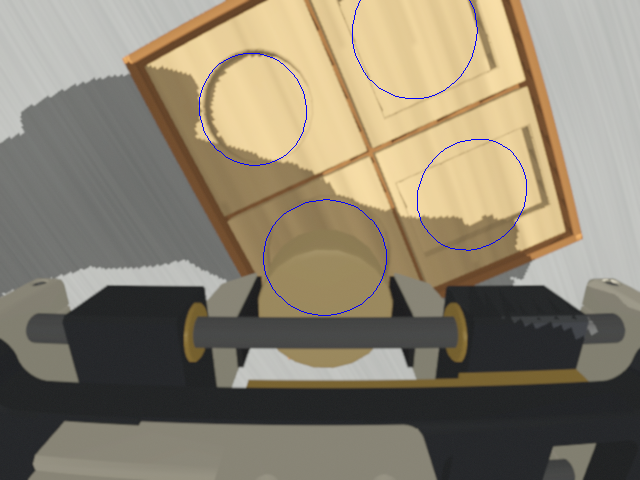

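The overlay sits on the drum recess at (253,108) to within about 1–2 mm, so the tray pose holds. Lowering the wheel.

Emit:
move_arm(motion=[{"jaw":40,"dx":0.025,"dy":0,"dz":0.003,"wx":0,"wy":0,"wz":0},{"jaw":40,"dx":0.012,"dy":0,"dz":0,"wx":0,"wy":0,"wz":0},{"jaw":40,"dx":0.006,"dy":0,"dz":0,"wx":0,"wy":0,"wz":0},{"jaw":40,"dx":0.0,"dy":0,"dz":0,"wx":0,"wy":0,"wz":0}])

```text
time_s: 7.6
tool_pos: [0.4881, -0.2696, 0.0389]
orientation: [88.5, 89.3, -29.4]
contact_force: [-0.1, -0.6, -0.4]
opening: 0.0637
```

```bash
python3 - <<'E'
from h import *
r.read_camera('side');plan([(.4847,-.2705,.030,-28)])
E
```

```text
t 7.65 tcp [ 0.4883 -0.2697  0.0392] phi -27.9 open 0.0632 F [ 0.5  0.1 -1.1] q7 23
-> (0.4847, -0.2705, 0.03, -28) 1 rows
   [0.0091, -0.003, 0.0024] [0.001, 0.0, -0.014]
```

Emit:
move_arm(motion=[{"jaw":40,"dx":0.005,"dy":-0.003,"dz":0.002,"wx":0,"wy":0,"wz":-0.01},{"jaw":40,"dx":0.004,"dy":0,"dz":0,"wx":0,"wy":0,"wz":0},{"jaw":40,"dx":0.001,"dy":0,"dz":0,"wx":0,"wy":0,"wz":0}])

```text
time_s: 8.02
tool_pos: [0.4853, -0.2703, 0.0297]
orientation: [91.6, 89.7, -26.3]
contact_force: [-1.8, 3.3, 10.0]
opening: 0.0636
```

```bash
python3 - <<'E'
from h import *
r.read_camera('side');plan([(.4847,-.2705,.030,-28)])
E
```

```text
t 8.07 tcp [ 0.4853 -0.2704  0.0298] phi -27.9 open 0.0635 F [ 0.   0.6 -1.6] q7 24
-> (0.4847, -0.2705, 0.03, -28) 1 rows
   [-0.0002, -0.0005, 0.0004] [0.001, -0.0, -0.005]
```

Floor contact. Release, rise, and head for the square.

Emit:
move_arm(motion=[{"jaw":95,"dx":0,"dy":0,"dz":0,"wx":0,"wy":0,"wz":0},{"jaw":95,"dx":0,"dy":0,"dz":0,"wx":0,"wy":0,"wz":0},{"jaw":95,"dx":0,"dy":0,"dz":0,"wx":0,"wy":0,"wz":0},{"jaw":95,"dx":-0.05,"dy":0,"dz":0,"wx":0,"wy":0,"wz":0},{"jaw":95,"dx":-0.06,"dy":0,"dz":0,"wx":0,"wy":0,"wz":0}])

```text
time_s: 8.7
tool_pos: [0.4828, -0.2691, 0.1387]
orientation: [-59.0, 89.8, -177.0]
contact_force: [1.1, 0.2, 0.4]
opening: 0.0872
```

```bash
python3 - <<'E'
from h import *
r.read_camera('side');plan([(.561,.195,.14,8.4)])
E
```

```text
t 8.75 tcp [ 0.4856 -0.2716  0.1461] phi -28.0 open 0.0873 F [ 2.8 -1.9  5.2] q7 17
-> (0.561, 0.195, 0.14, 8.4) 9 rows
   [0.0005, -0.017, -0.0497] [-0.071, 0.0, -0.001]
   [0.0006, -0.0134, -0.0508] [-0.071, 0.0, -0.001]
   [0.0006, -0.0098, -0.0516] [-0.071, 0.0, -0.001]
   [0.0006, -0.0061, -0.0522] [-0.071, 0.0, -0.001]
   [0.0006, -0.0024, -0.0525] [-0.071, 0.0, -0.001]
   [0.0006, 0.0013, -0.0525] [-0.071, 0.0, -0.001]
   [0.0007, 0.005, -0.0523] [-0.071, 0.0, -0.001]
   [0.0007, 0.0087, -0.0518] [-0.071, 0.0, -0.001]
   [0.0007, 0.0123, -0.0511] [-0.071, 0.0, -0.001]
```

Emit:
move_arm(motion=[{"jaw":80,"dx":0,"dy":-0.017,"dz":-0.05,"wx":-0.071,"wy":0,"wz":0},{"jaw":80,"dx":0,"dy":-0.013,"dz":-0.051,"wx":-0.071,"wy":0,"wz":0},{"jaw":80,"dx":0,"dy":-0.01,"dz":-0.052,"wx":-0.071,"wy":0,"wz":0},{"jaw":80,"dx":0,"dy":-0.006,"dz":-0.052,"wx":-0.071,"wy":0,"wz":0},{"jaw":80,"dx":0,"dy":-0.002,"dz":-0.052,"wx":-0.071,"wy":0,"wz":0},{"jaw":80,"dx":0,"dy":0.001,"dz":-0.052,"wx":-0.071,"wy":0,"wz":0},{"jaw":80,"dx":0,"dy":0.005,"dz":-0.052,"wx":-0.071,"wy":0,"wz":0},{"jaw":80,"dx":0,"dy":0.009,"dz":-0.052,"wx":-0.071,"wy":0,"wz":0}])

```text
time_s: 9.75
tool_pos: [0.5556, 0.1492, 0.1492]
orientation: [64.5, 89.0, -20.6]
contact_force: [0.6, -0.1, -0.2]
opening: 0.0737
```

```bash
python3 - <<'E'
from h import *
r.read_camera('side');r.read_camera('side');plan([(.561,.195,.10,8.4)])
E
```

```text
t 9.85 tcp [0.5554 0.1554 0.1485] phi 5.5 open 0.0736 F [ 0.1  0.4 -0.1] q7 -1
-> (0.561, 0.195, 0.1, 8.4) 2 rows
   [0.0242, 0.0043, -0.0195] [-0.025, 0.003, -0.008]
   [0.0242, 0.005, -0.0194] [-0.025, 0.003, -0.008]
```

Emit:
move_arm(motion=[{"jaw":80,"dx":0.022,"dy":0.004,"dz":-0.02,"wx":-0.025,"wy":0,"wz":-0.008},{"jaw":80,"dx":0.024,"dy":0.005,"dz":-0.016,"wx":-0.025,"wy":0,"wz":-0.008},{"jaw":80,"dx":0,"dy":0,"dz":0,"wx":0,"wy":0,"wz":0}])

```text
time_s: 10.22
tool_pos: [0.5615, 0.193, 0.1018]
orientation: [7.0, 89.7, -74.5]
contact_force: [-0.2, -0.8, 0.4]
opening: 0.0735
```

```bash
python3 - <<'E'
from h import *
r.read_camera('side');r.read_camera('side');plan([(.561,.195,.038,8.4)])
C=cal('wrist');im=r.read_camera('wrist')
for c,e,a,z in(((.561,.195),(.028,.028),8.4,.058),((.556,.085),(.035,.018),87.6,.058)):
    a=np.radians(a);M=np.array([[np.cos(a),-np.sin(a)],[np.sin(a),np.cos(a)]])
    P=np.array([[1,1],[1,-1],[-1,-1],[-1,1]])*e@M.T+c
    cv2.polylines(im,[w2p(C,np.c_[P,[z]*4]).astype(np.int32)],True,(255,0,0),1)
cv2.imwrite('pics/w6.png',im)
E
```

```text
t 10.32 tcp [0.5627 0.1914 0.1037] phi 8.3 open 0.0734 F [0.9 0.7 0.1] q7 0
-> (0.561, 0.195, 0.038, 8.4) 2 rows
   [0.0328, -0.0007, -0.0021] [-0.001, 0.003, -0.002]
   [0.0328, -0.0006, -0.002] [-0.001, 0.003, -0.002]
```

View pics/w6.png

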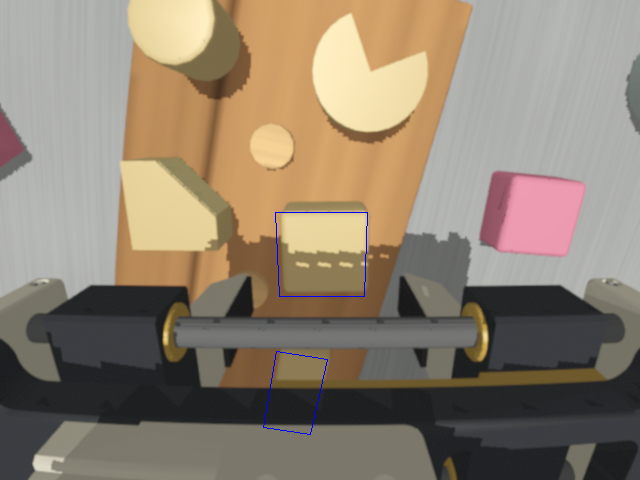

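The square's outline fits its top face at (322,252), and the path to the cut cheeses is clear. Descending.

Emit:
move_arm(motion=[{"jaw":80,"dx":0.035,"dy":-0.001,"dz":-0.004,"wx":0,"wy":0,"wz":0},{"jaw":80,"dx":0.018,"dy":0,"dz":0,"wx":0,"wy":0,"wz":0},{"jaw":80,"dx":0.008,"dy":0,"dz":0,"wx":0,"wy":0,"wz":0},{"jaw":80,"dx":0.0,"dy":0,"dz":0,"wx":0,"wy":0,"wz":0}])

```text
time_s: 10.88
tool_pos: [0.5649, 0.192, 0.046]
orientation: [69.0, 89.3, -13.1]
contact_force: [-0.3, 0.8, 0.1]
opening: 0.0736
```

```bash
python3 - <<'E'
from h import *
r.read_camera('side');r.read_camera('side');plan([(.561,.195,.038,8.4)])
E
```

```text
t 10.97 tcp [0.5654 0.1922 0.0466] phi 8.0 open 0.0736 F [ 0.3 -0.9  0.8] q7 2
-> (0.561, 0.195, 0.038, 8.4) 1 rows
   [0.0086, -0.004, -0.0034] [-0.008, 0.004, -0.012]
```

Emit:
move_arm(motion=[{"jaw":80,"dx":0.009,"dy":-0.004,"dz":-0.003,"wx":-0.007,"wy":0,"wz":-0.012},{"jaw":80,"dx":0.001,"dy":0,"dz":0,"wx":0,"wy":0,"wz":0},{"jaw":40,"dx":0,"dy":0,"dz":0,"wx":0,"wy":0,"wz":0},{"jaw":40,"dx":0,"dy":0,"dz":0,"wx":0,"wy":0,"wz":0},{"jaw":40,"dx":0,"dy":0,"dz":0,"wx":0,"wy":0,"wz":0},{"jaw":40,"dx":0,"dy":0,"dz":0,"wx":0,"wy":0,"wz":0}])

```text
time_s: 11.72
tool_pos: [0.5615, 0.1953, 0.0372]
orientation: [17.1, 89.8, -64.4]
contact_force: [0.3, -0.8, -1.1]
opening: 0.0557
```

```bash
python3 - <<'E'
from h import *
plan([(.561,.195,.15,8.4),(.5953,-.1735,.13,-3.7)])
E
```

```text
t 11.72 tcp [0.5615 0.1953 0.0372] phi 8.4 open 0.0557 F [ 0.3 -0.8 -1.1] q7 3
-> (0.561, 0.195, 0.15, 8.4) 3 rows
   [-0.0376, -0.0001, 0.0002] [0.0, 0.001, -0.0]
   [-0.0376, -0.0001, 0.0002] [0.0, 0.001, -0.0]
   [-0.0376, -0.0002, 0.0001] [0.0, 0.001, -0.0]
-> (0.5953, -0.1735, 0.13, -3.7) 7 rows
   [0.0029, -0.0028, 0.0528] [0.03, 0.0, 0.0]
   [0.0029, -0.0012, 0.0529] [0.03, 0.0, 0.0]
   [0.0029, 0.0003, 0.0529] [0.03, 0.0, 0.0]
   [0.0029, 0.0019, 0.0528] [0.03, 0.0, 0.0]
   [0.0029, 0.0035, 0.0528] [0.03, 0.0, 0.0]
   [0.0029, 0.0051, 0.0526] [0.03, 0.0, 0.0]
   [0.0029, 0.0067, 0.0524] [0.03, 0.0, 0.0]
```

Emit:
move_arm(motion=[{"jaw":40,"dx":-0.045,"dy":0,"dz":0,"wx":0,"wy":0,"wz":0},{"jaw":40,"dx":-0.055,"dy":0,"dz":0,"wx":0,"wy":0,"wz":0},{"jaw":40,"dx":0,"dy":-0.003,"dz":0.05,"wx":0.03,"wy":0,"wz":0},{"jaw":40,"dx":0,"dy":-0.001,"dz":0.053,"wx":0.03,"wy":0,"wz":0},{"jaw":40,"dx":0,"dy":0,"dz":0.053,"wx":0.03,"wy":0,"wz":0},{"jaw":40,"dx":0,"dy":0.002,"dz":0.053,"wx":0.03,"wy":0,"wz":0},{"jaw":40,"dx":0,"dy":0.004,"dz":0.053,"wx":0.03,"wy":0,"wz":0},{"jaw":40,"dx":0,"dy":0.005,"dz":0.053,"wx":0.03,"wy":0,"wz":0}])

```text
time_s: 12.72
tool_pos: [0.5923, -0.1205, 0.1412]
orientation: [71.4, 89.8, -20.1]
contact_force: [0.2, 0.7, -1.3]
opening: 0.0554
```

```bash
python3 - <<'E'
from h import *
r.read_camera('side');r.read_camera('side');plan([(.5953,-.1735,.07,-3.7)])
E
```

```text
t 12.82 tcp [ 0.5915 -0.1277  0.1418] phi -2.1 open 0.0556 F [-0.5 -0.1 -0.5] q7 22
-> (0.5953, -0.1735, 0.07, -3.7) 2 rows
   [0.0361, 0.0026, 0.0226] [0.014, 0.003, -0.002]
   [0.036, 0.003, 0.0227] [0.014, 0.003, -0.002]
```

Emit:
move_arm(motion=[{"jaw":40,"dx":0.02,"dy":0.003,"dz":0.023,"wx":0.014,"wy":0,"wz":0},{"jaw":40,"dx":0.03,"dy":0.003,"dz":0.02,"wx":0.014,"wy":0,"wz":0},{"jaw":40,"dx":0.02,"dy":0,"dz":0.002,"wx":0,"wy":0,"wz":0},{"jaw":40,"dx":0,"dy":0,"dz":0,"wx":0,"wy":0,"wz":0}])

```text
time_s: 13.32
tool_pos: [0.5958, -0.1755, 0.0705]
orientation: [37.7, 89.6, -56.2]
contact_force: [0.1, 0.5, -0.9]
opening: 0.0558
```

```bash
python3 - <<'E'
from h import *
r.read_camera('side');r.read_camera('side');plan([(.5953,-.1735,.028,-3.7)])
E
```

```text
t 13.43 tcp [ 0.5971 -0.1755  0.0722] phi -3.8 open 0.0556 F [-1.   0.  -0.4] q7 28
-> (0.5953, -0.1735, 0.028, -3.7) 1 rows
   [0.0442, -0.0022, -0.0022] [-0.002, 0.006, -0.007]
```

Emit:
move_arm(motion=[{"jaw":40,"dx":0.02,"dy":-0.002,"dz":-0.002,"wx":0,"wy":0,"wz":0},{"jaw":40,"dx":0.012,"dy":-0.001,"dz":0,"wx":0,"wy":0,"wz":0},{"jaw":40,"dx":0.005,"dy":0,"dz":0,"wx":0,"wy":0,"wz":-0.005},{"jaw":40,"dx":0,"dy":0,"dz":0,"wx":0,"wy":0,"wz":0}])

```text
time_s: 13.92
tool_pos: [0.5975, -0.1725, 0.0381]
orientation: [53.5, 89.4, -40.2]
contact_force: [0.1, -0.2, -0.9]
opening: 0.056
```

```bash
python3 - <<'E'
from h import *
r.read_camera('side');r.read_camera('side');plan([(.5953,-.1735,.028,-3.7)])
E
```

```text
t 14.03 tcp [ 0.5976 -0.1728  0.0384] phi -3.7 open 0.0556 F [ 0.3  0.  -1.5] q7 29
-> (0.5953, -0.1735, 0.028, -3.7) 1 rows
   [0.0104, -0.0024, 0.0008] [-0.0, 0.006, -0.009]
```

Emit:
move_arm(motion=[{"jaw":40,"dx":0.006,"dy":-0.002,"dz":0.001,"wx":0,"wy":0.006,"wz":-0.009},{"jaw":40,"dx":0.004,"dy":0,"dz":0,"wx":0,"wy":0,"wz":0},{"jaw":40,"dx":0.001,"dy":0,"dz":0,"wx":0,"wy":0,"wz":0}])

```text
time_s: 14.4
tool_pos: [0.5959, -0.1741, 0.0274]
orientation: [160.3, 90.0, 66.6]
contact_force: [-0.1, 0.2, -1.2]
opening: 0.0558
```

```bash
python3 - <<'E'
from h import *
r.read_camera('side');r.read_camera('side');plan([(.5953,-.1735,.0275,-3.7)])
E
```

```text
t 14.50 tcp [ 0.5959 -0.1741  0.0276] phi -3.7 open 0.0558 F [-0.6 -0.3 -1.1] q7 30
-> (0.5953, -0.1735, 0.0275, -3.7) 1 rows
   [0.0001, -0.0006, -0.0006] [-0.0, -0.0, -0.0]
```

Emit:
move_arm(motion=[{"jaw":72,"dx":0,"dy":0,"dz":0,"wx":0,"wy":0,"wz":0},{"jaw":72,"dx":0,"dy":0,"dz":0,"wx":0,"wy":0,"wz":0},{"jaw":72,"dx":-0.045,"dy":0,"dz":0,"wx":0,"wy":0,"wz":0},{"jaw":65,"dx":-0.055,"dy":0,"dz":0,"wx":0,"wy":0,"wz":0},{"jaw":65,"dx":0,"dy":-0.006,"dz":-0.055,"wx":0,"wy":0,"wz":0},{"jaw":65,"dx":0,"dy":-0.006,"dz":-0.055,"wx":0,"wy":0,"wz":0},{"jaw":65,"dx":0,"dy":-0.006,"dz":-0.055,"wx":0,"wy":0,"wz":0},{"jaw":65,"dx":0,"dy":-0.006,"dz":-0.05,"wx":0,"wy":0,"wz":0}])

```text
time_s: 15.5
tool_pos: [0.588, 0.0418, 0.1329]
orientation: [76.5, 89.7, -17.8]
contact_force: [1.2, 0.2, 0.4]
opening: 0.0598
```

```bash
python3 - <<'E'
from h import *
r.read_camera('side');r.read_camera('side');plan([(.556,.085,.10,-2.4)])
E
```

```text
t 15.60 tcp [0.5876 0.0478 0.1322] phi -3.8 open 0.0598 F [-0.6  0.2 -0.2] q7 4
-> (0.556, 0.085, 0.1, -2.4) 2 rows
   [0.016, -0.0171, -0.0175] [-0.012, -0.001, -0.002]
   [0.0161, -0.0168, -0.0177] [-0.012, -0.001, -0.002]
```

Emit:
move_arm(motion=[{"jaw":65,"dx":0.016,"dy":-0.017,"dz":-0.018,"wx":-0.012,"wy":0,"wz":0},{"jaw":65,"dx":0.02,"dy":-0.015,"dz":-0.016,"wx":-0.012,"wy":0,"wz":0},{"jaw":65,"dx":0.005,"dy":0,"dz":0,"wx":0,"wy":0,"wz":0},{"jaw":65,"dx":0,"dy":0,"dz":0,"wx":0,"wy":0,"wz":0}])

```text
time_s: 16.1
tool_pos: [0.5591, 0.0837, 0.0917]
orientation: [99.8, 89.5, 7.5]
contact_force: [-0.1, -0.3, 0.6]
opening: 0.0594
```

```bash
python3 - <<'E'
from h import *
r.read_camera('side');r.read_camera('side');plan([(.556,.085,.038,-2.4)])
C=cal('wrist');im=r.read_camera('wrist')
for c,e,a,z in(((.556,.085),(.035,.018),87.6,.058),):
    a=np.radians(a);M=np.array([[np.cos(a),-np.sin(a)],[np.sin(a),np.cos(a)]])
    P=np.array([[1,1],[1,-1],[-1,-1],[-1,1]])*e@M.T+c
    cv2.polylines(im,[w2p(C,np.c_[P,[z]*4]).astype(np.int32)],True,(255,0,0),1)
cv2.imwrite('pics/w7.png',im)
E
```

```text
t 16.20 tcp [0.5593 0.0837 0.092 ] phi -2.3 open 0.0596 F [0.6 0.2 0.6] q7 3
-> (0.556, 0.085, 0.038, -2.4) 1 rows
   [0.054, -0.0038, -0.0011] [0.001, -0.002, -0.008]
```

View pics/w7.png

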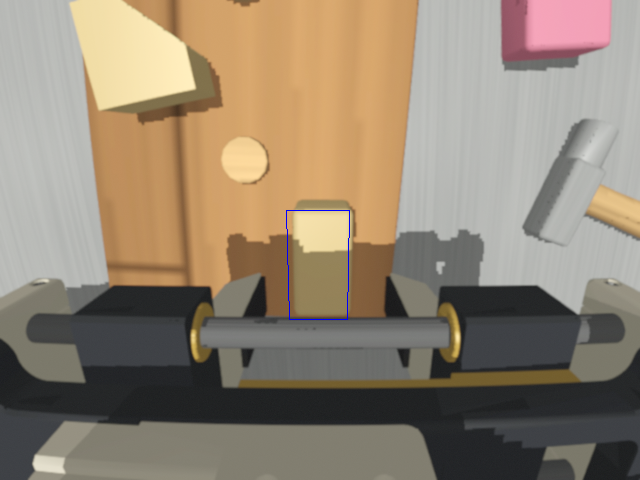

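The bar's outline fits its top at (320,263), with about 1 mm offset in x. Descending.

Emit:
move_arm(motion=[{"jaw":65,"dx":0.03,"dy":-0.003,"dz":-0.001,"wx":0,"wy":0,"wz":-0.008},{"jaw":65,"dx":0.015,"dy":0,"dz":0,"wx":0,"wy":0,"wz":0},{"jaw":65,"dx":0.006,"dy":0,"dz":0,"wx":0,"wy":0,"wz":0},{"jaw":65,"dx":0,"dy":0,"dz":0,"wx":0,"wy":0,"wz":0}])

```text
time_s: 16.75
tool_pos: [0.56, 0.083, 0.0421]
orientation: [113.3, 89.7, 20.8]
contact_force: [-0.1, -0.5, 0.0]
opening: 0.0597
```

```bash
python3 - <<'E'
from h import *
r.read_camera('side');r.read_camera('side');plan([(.557,.085,.038,-2.4)])
E
```

```text
t 16.85 tcp [0.5603 0.0831 0.0425] phi -2.5 open 0.0596 F [ 0.3  0.5 -0.5] q7 6
-> (0.557, 0.085, 0.038, -2.4) 1 rows
   [0.0045, -0.0034, -0.0017] [-0.002, -0.003, -0.006]
```

Emit:
move_arm(motion=[{"jaw":65,"dx":0.004,"dy":-0.003,"dz":-0.002,"wx":0,"wy":-0.002,"wz":-0.005},{"jaw":20,"dx":0,"dy":0,"dz":0,"wx":0,"wy":0,"wz":0},{"jaw":20,"dx":0,"dy":0,"dz":0,"wx":0,"wy":0,"wz":0},{"jaw":20,"dx":0,"dy":0,"dz":0,"wx":0,"wy":0,"wz":0},{"jaw":20,"dx":0,"dy":0,"dz":0,"wx":0,"wy":0,"wz":0},{"jaw":20,"dx":0,"dy":0,"dz":0,"wx":0,"wy":0,"wz":0}])

```text
time_s: 17.6
tool_pos: [0.5579, 0.0859, 0.0395]
orientation: [116.2, 89.8, 23.8]
contact_force: [-0.8, -1.1, -0.9]
opening: 0.0359
```

```bash
python3 - <<'E'
from h import *
plan([(.557,.085,.15,-2.4),(.5885,-.2773,.14,-93.7)])
E
```

```text
t 17.60 tcp [0.5579 0.0859 0.0395] phi -2.5 open 0.0359 F [-0.8 -1.1 -0.9] q7 6
-> (0.557, 0.085, 0.15, -2.4) 3 rows
   [-0.0368, -0.0002, 0.0003] [-0.0, -0.0, -0.001]
   [-0.0368, -0.0002, 0.0003] [-0.0, -0.0, -0.001]
   [-0.0368, -0.0002, 0.0003] [-0.0, -0.0, -0.001]
-> (0.5885, -0.2773, 0.14, -93.7) 10 rows
   [0.001, 0.0047, 0.0361] [0.159, 0.0, 0.0]
   [0.001, 0.0103, 0.0349] [0.159, 0.0, 0.0]
   [0.001, 0.0157, 0.0328] [0.159, 0.0, 0.0]
   [0.001, 0.0207, 0.0299] [0.159, 0.0, 0.0]
   [0.001, 0.0252, 0.0262] [0.159, 0.0, 0.0]
   [0.001, 0.0291, 0.0219] [0.159, 0.0, 0.0]
   [0.001, 0.0322, 0.017] [0.159, 0.0, 0.0]
   [0.001, 0.0344, 0.0117] [0.159, 0.0, 0.0]
   [0.001, 0.0359, 0.0061] [0.159, 0.0, 0.0]
   [0.001, 0.0364, 0.0003] [0.159, 0.0, 0.0]
```

Emit:
move_arm(motion=[{"jaw":20,"dx":-0.045,"dy":0,"dz":0,"wx":0,"wy":0,"wz":0},{"jaw":20,"dx":-0.055,"dy":0,"dz":0,"wx":0,"wy":0,"wz":0},{"jaw":20,"dx":0,"dy":0.005,"dz":0.036,"wx":0.159,"wy":0,"wz":0},{"jaw":20,"dx":0,"dy":0.01,"dz":0.035,"wx":0.159,"wy":0,"wz":0},{"jaw":20,"dx":0,"dy":0.016,"dz":0.033,"wx":0.159,"wy":0,"wz":0},{"jaw":20,"dx":0,"dy":0.021,"dz":0.03,"wx":0.159,"wy":0,"wz":0},{"jaw":20,"dx":0,"dy":0.025,"dz":0.026,"wx":0.159,"wy":0,"wz":0},{"jaw":20,"dx":0,"dy":0.029,"dz":0.022,"wx":0.159,"wy":0,"wz":0}])

```text
time_s: 18.6
tool_pos: [0.5752, -0.1338, 0.1421]
orientation: [-159.3, 89.8, 52.4]
contact_force: [0.6, 0.2, -0.6]
opening: 0.0357
```

```bash
python3 - <<'E'
from h import *
r.read_camera('side');r.read_camera('side');plan([(.5885,-.2773,.10,-93.7)])
E
```

```text
t 18.70 tcp [ 0.5746 -0.1381  0.1426] phi -58.7 open 0.0358 F [-0.6 -0.3 -1.3] q7 -23
-> (0.5885, -0.2773, 0.1, -93.7) 4 rows
   [0.0107, 0.0315, 0.0152] [0.153, -0.001, -0.0]
   [0.0107, 0.0334, 0.0102] [0.153, -0.001, -0.0]
   [0.0107, 0.0346, 0.005] [0.153, -0.001, -0.0]
   [0.0107, 0.035, -0.0004] [0.153, -0.001, -0.0]
```

Emit:
move_arm(motion=[{"jaw":20,"dx":0,"dy":0.032,"dz":0.015,"wx":0.153,"wy":0,"wz":0},{"jaw":20,"dx":0.01,"dy":0.033,"dz":0.01,"wx":0.153,"wy":0,"wz":0},{"jaw":20,"dx":0.02,"dy":0.035,"dz":0.005,"wx":0.153,"wy":0,"wz":0},{"jaw":20,"dx":0.02,"dy":0.031,"dz":0,"wx":0.14,"wy":0,"wz":0},{"jaw":20,"dx":0,"dy":0,"dz":0,"wx":0,"wy":0,"wz":0}])

```text
time_s: 19.32
tool_pos: [0.5891, -0.2733, 0.0899]
orientation: [-123.0, 89.8, 53.5]
contact_force: [-0.1, 1.4, -0.5]
opening: 0.0359
```

```bash
python3 - <<'E'
from h import *
r.read_camera('side');r.read_camera('side');plan([(.5885,-.2773,.07,-93.7)])
E
```

```text
t 19.43 tcp [ 0.5905 -0.2708  0.0912] phi -93.2 open 0.0357 F [ 0.1  0.2 -0.7] q7 -39
-> (0.5885, -0.2773, 0.07, -93.7) 1 rows
   [0.0211, 0.0067, 0.0017] [0.009, -0.004, 0.005]
```

Emit:
move_arm(motion=[{"jaw":20,"dx":0.02,"dy":0.006,"dz":0.002,"wx":0.009,"wy":-0.004,"wz":0.005},{"jaw":20,"dx":0.018,"dy":0,"dz":0,"wx":0,"wy":0,"wz":0},{"jaw":20,"dx":0.01,"dy":0,"dz":0,"wx":0,"wy":0,"wz":0},{"jaw":20,"dx":0.003,"dy":0,"dz":0,"wx":0,"wy":0,"wz":0}])

```text
time_s: 19.92
tool_pos: [0.5895, -0.2726, 0.0371]
orientation: [-113.8, 89.9, 62.9]
contact_force: [0.0, 0.1, -0.4]
opening: 0.036
```

```bash
python3 - <<'E'
from h import *
r.read_camera('side');r.read_camera('side');plan([(.5885,-.2773,.03,-93.7)])
E
```

```text
t 20.02 tcp [ 0.5897 -0.2729  0.0377] phi -93.3 open 0.0359 F [-0.5  0.1 -0.9] q7 -36
-> (0.5885, -0.2773, 0.03, -93.7) 1 rows
   [0.0077, 0.0045, 0.0009] [0.007, -0.001, 0.002]
```

Emit:
move_arm(motion=[{"jaw":20,"dx":0.003,"dy":0.0045,"dz":0.001,"wx":0.007,"wy":0,"wz":0},{"jaw":20,"dx":0.004,"dy":0,"dz":0,"wx":0,"wy":0,"wz":0},{"jaw":20,"dx":0.002,"dy":0,"dz":0,"wx":0,"wy":0,"wz":0}])

```text
time_s: 20.4
tool_pos: [0.589, -0.2783, 0.0294]
orientation: [-157.6, 89.8, 18.7]
contact_force: [-4.1, 5.9, 19.8]
opening: 0.0357
```

```bash
python3 - <<'E'
from h import *
r.read_camera('side');r.read_camera('side');plan([(.5885,-.2773,.03,-93.7)])
E
```

```text
t 20.50 tcp [ 0.589  -0.2784  0.0296] phi -93.7 open 0.0357 F [-0.4  0.4 -0.2] q7 -36
-> (0.5885, -0.2773, 0.03, -93.7) 1 rows
   [-0.0004, -0.001, 0.0006] [-0.001, -0.004, 0.001]
```

Emit:
move_arm(motion=[{"jaw":62,"dx":0,"dy":0,"dz":0,"wx":0,"wy":0,"wz":0},{"jaw":62,"dx":0,"dy":0,"dz":0,"wx":0,"wy":0,"wz":0},{"jaw":62,"dx":0,"dy":0,"dz":0,"wx":0,"wy":0,"wz":0},{"jaw":62,"dx":-0.045,"dy":0,"dz":0,"wx":0,"wy":0,"wz":0},{"jaw":65,"dx":-0.06,"dy":0,"dz":0,"wx":0,"wy":0,"wz":0},{"jaw":70,"dx":-0.02,"dy":0,"dz":0,"wx":-0.16,"wy":0,"wz":0}])

```text
time_s: 21.25
tool_pos: [0.5877, -0.278, 0.1559]
orientation: [-73.8, 89.9, 111.8]
contact_force: [0.6, 0.9, -1.3]
opening: 0.0634
```

```bash
python3 - <<'E'
from h import *
r.read_camera('side');plan([(.466,.3125,.15,10)])
E
```

```text
t 21.30 tcp [ 0.5882 -0.2785  0.1576] phi -83.9 open 0.0638 F [ 0.9 -1.2  1.1] q7 -33
-> (0.466, 0.3125, 0.15, 10) 11 rows
   [0.0007, -0.0546, 0.0053] [-0.149, -0.0, -0.0]
   [0.0007, -0.0548, -0.0029] [-0.149, -0.0, -0.0]
   [0.0007, -0.0538, -0.011] [-0.149, -0.0, -0.0]
   [0.0007, -0.0515, -0.0188] [-0.149, -0.0, -0.0]
   [0.0007, -0.0482, -0.0263] [-0.149, -0.0, -0.0]
   [0.0007, -0.0437, -0.0331] [-0.149, -0.0, -0.0]
   [0.0007, -0.0384, -0.0392] [-0.149, -0.0, -0.0]
   [0.0007, -0.0321, -0.0445] [-0.149, -0.0, -0.0]
   [0.0007, -0.0251, -0.0488] [-0.149, -0.0, -0.0]
   [0.0007, -0.0176, -0.052] [-0.149, -0.0, -0.0]
   [0.0007, -0.0097, -0.054] [-0.149, -0.0, -0.0]
```

Emit:
move_arm(motion=[{"jaw":75,"dx":0,"dy":-0.055,"dz":0.005,"wx":-0.149,"wy":0,"wz":0},{"jaw":75,"dx":0,"dy":-0.055,"dz":-0.003,"wx":-0.149,"wy":0,"wz":0},{"jaw":75,"dx":0,"dy":-0.054,"dz":-0.011,"wx":-0.149,"wy":0,"wz":0},{"jaw":75,"dx":0,"dy":-0.052,"dz":-0.019,"wx":-0.149,"wy":0,"wz":0},{"jaw":75,"dx":0,"dy":-0.048,"dz":-0.026,"wx":-0.149,"wy":0,"wz":0},{"jaw":75,"dx":0,"dy":-0.044,"dz":-0.033,"wx":-0.149,"wy":0,"wz":0},{"jaw":75,"dx":0,"dy":-0.038,"dz":-0.039,"wx":-0.149,"wy":0,"wz":0},{"jaw":75,"dx":0,"dy":-0.032,"dz":-0.044,"wx":-0.149,"wy":0,"wz":0}])

```text
time_s: 22.3
tool_pos: [0.492, 0.1586, 0.1554]
orientation: [77.8, 89.7, -26.6]
contact_force: [1.5, 0.6, -0.3]
opening: 0.0686
```

```bash
python3 - <<'E'
from h import *
r.read_camera('side');plan([(.466,.3125,.14,10)])
E
```

```text
t 22.35 tcp [0.4897 0.1671 0.1547] phi -13.5 open 0.0690 F [-1.8  7.4 -1.2] q7 -20
-> (0.466, 0.3125, 0.14, 10) 3 rows
   [0.0049, -0.019, -0.0453] [-0.137, -0.0, -0.001]
   [0.0049, -0.0126, -0.0474] [-0.137, -0.0, -0.001]
   [0.0049, -0.0061, -0.0487] [-0.137, -0.0, -0.001]
```

Emit:
move_arm(motion=[{"jaw":75,"dx":0.005,"dy":-0.019,"dz":-0.045,"wx":-0.137,"wy":0,"wz":0},{"jaw":75,"dx":0.005,"dy":-0.013,"dz":-0.047,"wx":-0.137,"wy":0,"wz":0},{"jaw":75,"dx":0.005,"dy":-0.006,"dz":-0.042,"wx":-0.12,"wy":0,"wz":0},{"jaw":75,"dx":0,"dy":0,"dz":0,"wx":0,"wy":0,"wz":0}])

```text
time_s: 22.85
tool_pos: [0.4632, 0.311, 0.1381]
orientation: [154.3, 89.9, 73.9]
contact_force: [-0.4, -1.0, 0.3]
opening: 0.0689
```

```bash
python3 - <<'E'
from h import *
r.read_camera('side');r.read_camera('side');plan([(.466,.3125,.10,10)])
C=cal('wrist');im=r.read_camera('wrist');t=np.linspace(0,2*np.pi,60)
P=w2p(C,np.c_[.466+.023*np.cos(t),.3125+.023*np.sin(t),0*t+.078]);print(P.mean(0))
cv2.polylines(im,[P.astype(np.int32)],True,(255,0,0),1);cv2.imwrite('pics/w8.png',im)
E
```

```text
t 22.95 tcp [0.4647 0.3071 0.1386] phi 9.3 open 0.0692 F [-1.1 -0.7 -0.4] q7 -14
-> (0.466, 0.3125, 0.1, 10) 1 rows
   [0.0386, 0.0021, -0.0052] [-0.013, -0.0, -0.002]
[327.71718131 246.66407754]
```

View pics/w8.png

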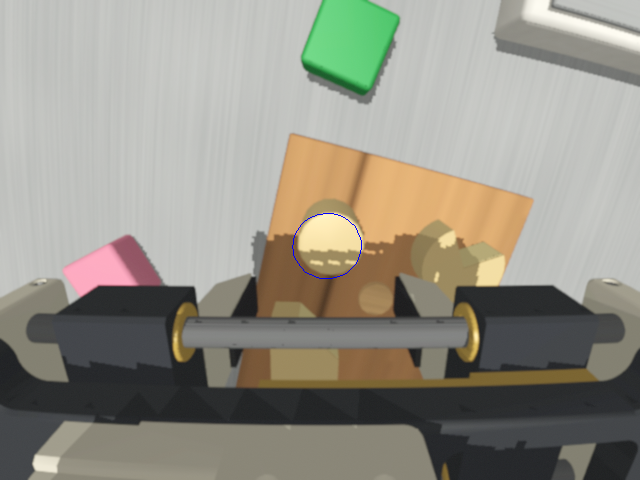

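The drum's top sits on the outline at (328,246), and both cut cheeses are clear of the fingers. Descending.

Emit:
move_arm(motion=[{"jaw":75,"dx":0.03,"dy":0.003,"dz":-0.006,"wx":-0.01,"wy":0,"wz":0},{"jaw":75,"dx":0.03,"dy":0,"dz":0,"wx":0,"wy":0,"wz":0},{"jaw":75,"dx":0.02,"dy":0,"dz":0,"wx":0,"wy":0,"wz":0},{"jaw":75,"dx":0.006,"dy":0,"dz":0,"wx":0,"wy":0,"wz":0},{"jaw":75,"dx":0,"dy":0,"dz":0,"wx":0,"wy":0,"wz":0}])

```text
time_s: 23.62
tool_pos: [0.4718, 0.3053, 0.0527]
orientation: [81.6, 89.7, 0.4]
contact_force: [-0.0, -0.2, 0.2]
opening: 0.0689
```

```bash
python3 - <<'E'
from h import *
r.read_camera('side');r.read_camera('side');plan([(.467,.314,.045,10)])
E
```

```text
t 23.73 tcp [0.472  0.3059 0.0532] phi 8.8 open 0.0692 F [-0.5 -0.2  0.6] q7 -9
-> (0.467, 0.314, 0.045, 10) 1 rows
   [0.0082, -0.0038, -0.0088] [-0.021, 0.0, -0.006]
```

Emit:
move_arm(motion=[{"jaw":75,"dx":0.008,"dy":-0.004,"dz":-0.009,"wx":-0.02,"wy":0,"wz":-0.005},{"jaw":30,"dx":0,"dy":0,"dz":0,"wx":0,"wy":0,"wz":0},{"jaw":30,"dx":0,"dy":0,"dz":0,"wx":0,"wy":0,"wz":0},{"jaw":30,"dx":0,"dy":0,"dz":0,"wx":0,"wy":0,"wz":0},{"jaw":30,"dx":0,"dy":0,"dz":0,"wx":0,"wy":0,"wz":0},{"jaw":30,"dx":0,"dy":0,"dz":0,"wx":0,"wy":0,"wz":0}])

```text
time_s: 24.48
tool_pos: [0.4669, 0.3158, 0.0462]
orientation: [114.4, 89.8, 34.4]
contact_force: [0.5, -0.4, -0.3]
opening: 0.0457
```

```bash
python3 - <<'E'
from h import *
plan([(.467,.314,.16,10),(.4915,-.1667,.16,-15)])
E
```

```text
t 24.48 tcp [0.4669 0.3158 0.0462] phi 10.1 open 0.0457 F [ 0.5 -0.4 -0.3] q7 -9
-> (0.467, 0.314, 0.16, 10) 3 rows
   [-0.0379, 0.0001, 0.0005] [0.0, -0.0, -0.001]
   [-0.0379, 0.0, 0.0006] [0.0, -0.0, -0.001]
   [-0.0379, -0.0, 0.0006] [0.0, -0.0, -0.001]
-> (0.4915, -0.1667, 0.16, -15) 9 rows
   [0.0, -0.0066, 0.0531] [0.048, 0.0, 0.0]
   [0.0, -0.004, 0.0533] [0.048, 0.0, 0.0]
   [0.0, -0.0014, 0.0535] [0.048, 0.0, 0.0]
   [0.0, 0.0012, 0.0535] [0.048, 0.0, 0.0]
   [0.0, 0.0038, 0.0533] [0.048, 0.0, 0.0]
   [0.0, 0.0063, 0.0531] [0.048, 0.0, 0.0]
   [0.0, 0.0089, 0.0527] [0.048, 0.0, 0.0]
   [0.0, 0.0114, 0.0522] [0.048, 0.0, 0.0]
   [0.0, 0.014, 0.0516] [0.048, 0.0, 0.0]
```

Emit:
move_arm(motion=[{"jaw":30,"dx":-0.05,"dy":0,"dz":0,"wx":0,"wy":0,"wz":0},{"jaw":30,"dx":-0.06,"dy":0,"dz":0,"wx":0,"wy":0,"wz":0},{"jaw":30,"dx":0,"dy":-0.007,"dz":0.05,"wx":0.048,"wy":0,"wz":0},{"jaw":30,"dx":0,"dy":-0.004,"dz":0.053,"wx":0.048,"wy":0,"wz":0},{"jaw":30,"dx":0,"dy":-0.001,"dz":0.053,"wx":0.048,"wy":0,"wz":0},{"jaw":30,"dx":0,"dy":0.001,"dz":0.053,"wx":0.048,"wy":0,"wz":0},{"jaw":30,"dx":0,"dy":0.004,"dz":0.053,"wx":0.048,"wy":0,"wz":0},{"jaw":30,"dx":0,"dy":0.006,"dz":0.053,"wx":0.048,"wy":0,"wz":0}])

```text
time_s: 25.48
tool_pos: [0.4832, -0.0046, 0.1595]
orientation: [128.1, 89.6, 31.6]
contact_force: [1.2, 0.0, -0.7]
opening: 0.0458
```

```bash
python3 - <<'E'
from h import *
r.read_camera('side');plan([(.4915,-.1667,.12,-15)])
E
```

```text
t 25.52 tcp [ 0.483  -0.0129  0.1601] phi -7.1 open 0.0456 F [ 0.  -8.1 -0.5] q7 5
-> (0.4915, -0.1667, 0.12, -15) 3 rows
   [0.0134, 0.009, 0.0505] [0.046, -0.001, -0.002]
   [0.0134, 0.0114, 0.0501] [0.046, -0.001, -0.002]
   [0.0134, 0.0137, 0.0495] [0.046, -0.001, -0.002]
```

Emit:
move_arm(motion=[{"jaw":30,"dx":0,"dy":0.009,"dz":0.05,"wx":0.046,"wy":0,"wz":0},{"jaw":30,"dx":0.01,"dy":0.011,"dz":0.05,"wx":0.046,"wy":0,"wz":0},{"jaw":30,"dx":0.025,"dy":0.013,"dz":0.045,"wx":0.046,"wy":0,"wz":0},{"jaw":30,"dx":0.025,"dy":0,"dz":0,"wx":0,"wy":0,"wz":0},{"jaw":30,"dx":0,"dy":0,"dz":0,"wx":0,"wy":0,"wz":0}])

```text
time_s: 26.15
tool_pos: [0.4922, -0.1679, 0.0995]
orientation: [103.3, 89.4, -2.1]
contact_force: [-0.8, 0.5, -0.6]
opening: 0.0454
```

```bash
python3 - <<'E'
from h import *
r.read_camera('side');r.read_camera('side');plan([(.4915,-.1662,.036,-15)])
E
```

```text
t 26.25 tcp [ 0.4936 -0.1681  0.1013] phi -15.4 open 0.0456 F [ 0.4 -0.6 -1.2] q7 23
-> (0.4915, -0.1662, 0.036, -15) 2 rows
   [0.0326, -0.0017, -0.0005] [-0.003, -0.001, -0.007]
   [0.0326, -0.0015, -0.0006] [-0.003, -0.001, -0.007]
```

Emit:
move_arm(motion=[{"jaw":30,"dx":0.03,"dy":-0.002,"dz":-0.001,"wx":-0.003,"wy":0,"wz":-0.007},{"jaw":30,"dx":0.018,"dy":-0.001,"dz":0,"wx":0,"wy":0,"wz":-0.005},{"jaw":30,"dx":0.006,"dy":0,"dz":0,"wx":0,"wy":0,"wz":0},{"jaw":30,"dx":0,"dy":0,"dz":0,"wx":0,"wy":0,"wz":0}])

```text
time_s: 26.75
tool_pos: [0.4951, -0.1643, 0.0496]
orientation: [121.4, 89.5, 16.5]
contact_force: [-0.5, 0.2, 0.3]
opening: 0.0455
```

```bash
python3 - <<'E'
from h import *
r.read_camera('side');r.read_camera('side');plan([(.4915,-.1662,.036,-15)])
E
```

```text
t 26.85 tcp [ 0.4954 -0.1646  0.05  ] phi -14.9 open 0.0456 F [ 0.5 -0.2 -0.8] q7 26
-> (0.4915, -0.1662, 0.036, -15) 1 rows
   [0.0139, -0.0034, 0.0026] [0.001, -0.004, -0.008]
```

Emit:
move_arm(motion=[{"jaw":30,"dx":0.005,"dy":-0.0035,"dz":0.0025,"wx":0,"wy":-0.004,"wz":-0.008},{"jaw":30,"dx":0.005,"dy":0,"dz":0,"wx":0,"wy":0,"wz":0},{"jaw":30,"dx":0.004,"dy":0,"dz":0,"wx":0,"wy":0,"wz":0},{"jaw":30,"dx":0.001,"dy":0,"dz":0,"wx":0,"wy":0,"wz":0}])

```text
time_s: 27.35
tool_pos: [0.4919, -0.1665, 0.0359]
orientation: [129.7, 89.9, 24.8]
contact_force: [-8.2, 4.0, 31.7]
opening: 0.0459
```

```bash
python3 - <<'E'
from h import *
r.read_camera('side');r.read_camera('side');plan([(.4915,-.1662,.036,-15)])
E
```

```text
t 27.45 tcp [ 0.4919 -0.1665  0.036 ] phi -14.9 open 0.0454 F [-4.   2.1 17.4] q7 27
-> (0.4915, -0.1662, 0.036, -15) 1 rows
   [0.0, -0.0004, -0.0002] [0.001, -0.001, -0.002]
```

On the floor. Release, rise, and back off to the side for a clear view.

Emit:
move_arm(motion=[{"jaw":72,"dx":-0.0005,"dy":0,"dz":0,"wx":0,"wy":0,"wz":0},{"jaw":72,"dx":0,"dy":0,"dz":0,"wx":0,"wy":0,"wz":0},{"jaw":72,"dx":0,"dy":0,"dz":0,"wx":0,"wy":0,"wz":0},{"jaw":72,"dx":-0.05,"dy":0,"dz":0,"wx":0,"wy":0,"wz":0},{"jaw":72,"dx":-0.06,"dy":0,"dz":0,"wx":0,"wy":0,"wz":0},{"jaw":72,"dx":-0.05,"dy":-0.02,"dz":-0.05,"wx":0,"wy":0,"wz":0},{"jaw":72,"dx":-0.03,"dy":-0.02,"dz":-0.05,"wx":0,"wy":0,"wz":0},{"jaw":72,"dx":0,"dy":-0.02,"dz":-0.05,"wx":0,"wy":0,"wz":0}])

```text
time_s: 28.45
tool_pos: [0.4743, -0.0151, 0.2234]
orientation: [98.1, 89.9, -7.4]
contact_force: [1.3, 1.6, -0.5]
opening: 0.0662
```

```bash
python3 - <<'E'
from h import *
r.read_camera('side');C=cal('top');im=r.read_camera('top');plan([])
a=np.radians(-3.7);M=np.array([[np.cos(a),-np.sin(a)],[np.sin(a),np.cos(a)]])
w=warp(C,im,.38,.70,-.38,-.06,.048,1500)
side=r.read_camera('side')
cv2.imwrite('pics/f.png',np.hstack([cv2.resize(cv2.convertScaleAbs(w,alpha=1.6),(400,400)),side[140:440,170:520][:,:,:].copy() if 0 else cv2.resize(side[140:440,170:520],(400,400))]))
S=2000
for n,q,z in(('wheel',(-52,-52),.048),('drum',(-52,52),.068),('square',(52,52),.048),('bar',(52,-52),.048)):
    c=np.array([.540,-.222])+M@np.array(q)/1e3
    w=warp(C,im,c[0]-.05,c[0]+.05,c[1]-.05,c[1]+.05,z,S);g=cv2.GaussianBlur(w[...,1],(7,7),0)
    t,m=cv2.threshold(g,0,255,cv2.THRESH_OTSU);m=cv2.morphologyEx(m,2,np.ones((9,9)))
    k=max(cv2.findContours(m,0,2)[0],key=cv2.contourArea);(u,v),sz,an=cv2.minAreaRect(k)
    print(n,'off mm',round((100-v)/2,1),round((100-u)/2,1),np.array(sz)/2,an,t)
# cut cheeses vs start
i0=cv2.imread('pics/top0.png')
for n,(x,y) in(('cutw',(.569,.299)),('cutsq',(.459,.207))):
    f=lambda i:cv2.cvtColor(warp(C,i,x-.045,x+.045,y-.045,y+.045,.058,1000),6).astype(np.float32)
    print(n,cv2.phaseCorrelate(f(i0),f(im),cv2.createHanningWindow((90,90),5)))
E
```

```text
t 28.55 tcp [ 0.4729 -0.0097  0.2213] phi -14.9 open 0.0657 F [-1.2  0.6 -1.1] q7 -7
wheel off mm -0.6 5.4 [95.17384338 97.32142639] 3.4682295322418213 93.0
drum off mm -2.9 -12.2 [58.61473846 96.29927063] 3.5035319328308105 76.0
square off mm -1.3 3.7 [99.41602325 96.9536972 ] 4.053554534912109 75.0
bar off mm -1.2 3.3 [93.49998474 96.49998474] 0.0 87.0Traceback (most recent call last):
  File "<stdin>", line 18, in <module>
cv2.error: OpenCV(4.12.0) /io/opencv/modules/imgproc/src/phasecorr.cpp:534: error: (-215:Assertion failed) src1.size == window.size in function 'phaseCorrelate'
```

View pics/f.png

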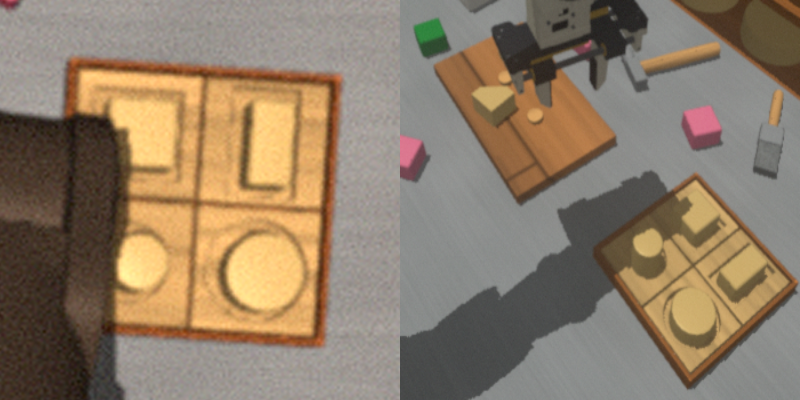

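All four cheeses sit in their own recesses. By eye, the wheel top is at (264,273), the bar at (270,145), the square at (142,133) and the drum at (143,262). My Otsu offsets locked onto the inserts, so they are invalid. I'll redo those offsets with a colour mask and check the cut cheeses against the start picture.

```bash
python3 - <<'E'
from h import *
C=cal('top');im=r.read_camera('top');i0=cv2.imread('pics/top0.png');plan([])
for n,(x,y) in(('cutw',(.569,.299)),('cutsq',(.459,.207))):
    f=lambda i:cv2.cvtColor(cv2.resize(warp(C,i,x-.045,x+.045,y-.045,y+.045,.058,1000),(90,90)),6).astype(np.float32)
    print(n,cv2.phaseCorrelate(f(i0),f(im),cv2.createHanningWindow((90,90),5)))
w0=warp(C,im,.38,.64,.0,.37,.058,1000)
w=warp(C,im,.38,.70,-.38,-.06,.048,1500);b,g,rr=[w[...,i].astype(int) for i in range(3)]
m=((g>125)).astype(np.uint8)*255;m=cv2.morphologyEx(cv2.medianBlur(m,7),2,np.ones((11,11)))
a=np.radians(-3.7);M=np.array([[np.cos(a),-np.sin(a)],[np.sin(a),np.cos(a)]])
for k in cv2.findContours(m,0,2)[0]:
    if cv2.contourArea(k)<1500:continue
    (u,v),sz,an=cv2.minAreaRect(k);p=np.array([.70-v/1500,-.06-u/1500]);q=M.T@(p-[.54,-.222])*1e3;print(p.round(4),'in tray mm',q.round(1),(np.array(sz)/1.5).round(1),round(an,1))
cv2.imwrite('pics/g.png',np.hstack([cv2.convertScaleAbs(cv2.resize(w0,(400,281)),alpha=1.6),cv2.cvtColor(cv2.resize(m,(281,281)),8)]))
E
```

```text
t 28.65 tcp [ 0.473  -0.0151  0.2212] phi -15.2 open 0.0661 F [ 0.3 -0.6  0.4] q7 -7
cutw ((0.00286363841949111, 0.10397286828495567), 0.9328443381227093)
cutsq ((-0.06674256217507946, 0.1972518308713802), 0.9079143241599754)
[ 0.479  -0.2689] in tray mm [-57.9 -50.8] [56.  48.3] 38.7
[ 0.4891 -0.1755] in tray mm [-53.8  43.1] [30.2 38.4] 17.7
[ 0.5862 -0.2759] in tray mm [ 49.6 -50.8] [25.5 60.7] 3.9
[ 0.5943 -0.174 ] in tray mm [51.1 51.4] [45.4 47.9] 1.8
```

View pics/g.png

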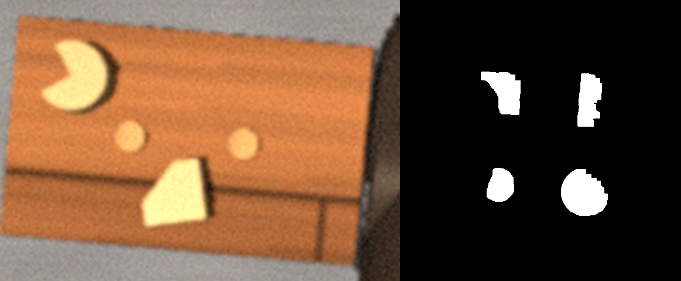

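Cut cheeses are unmoved (≤0.2 mm shift). The partial masks still put every whole cheese within about 9 mm of its recess centre, and the arm is clear. Handing in.

```bash
python3 -c "
from rig import r
print(r.close_job())"
```

```text
the job is handed in; nothing more can be done
None
```

I packed all four whole cheeses (disc, square, bar, drum) into their own recesses and handed the job in at about 28.7 s. No verdict was reported.

**First grasp:** My first grasp of the wheel closed on nothing. The wrist picture showed the real fingertips at the reported tool position, not 19 mm ahead as described. I corrected for that, and the later grips read 63.6, 55.7, 35.9 and 45.7 mm, which matches the cheese sizes.

**Placement checks:**
- **Height:** The wheel, bar and drum were pressed to the recess floor, with contact peaks of 10, 20 and 32 N. The square showed no contact force and was released about 0.4 mm above the floor by calculation.
- **Position:** The tool was within about 2 mm of each recess centre at release. Seen by eye, the wheel, bar and square lie within about 5 mm of centre in the last top view. The drum was partly hidden by the arm there, but the side view shows it standing in its recess.
- **Cut cheeses:** Both stand where they started, with a measured shift of 0.2 mm or less. The arm was clear of everything.

**Checks that failed or disagreed:**
- The first automatic measurement of final offsets picked up the tray inserts instead of the cheeses, so I discarded it.
- The second used masks broken up by shadow. Its offsets of 1–9 mm are rough, with the drum's the largest, but still inside the 15 mm limit.

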